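Stack the block tray and lock the rail stop

TASK

Pick up the tray of printing blocks by its handle and lower it gently onto the crate that stands in the parking bay, so that all four corner lugs drop fully home in the crate's corner sockets (do not let it fall). Then slide the rail stop right up against the stack and press its cam lever fully down to lock it there. Leave the other things on the table undisturbed.

Things in the scene. Friction and masses are not known exactly. Their poses are not given: they have to be found in the camera images.
- tray_grip (a point): Block tray: loose open plywood tray, 140 (x) by 200 (y) mm, walls 36 high, low printing blocks inside, 0.5-0.8 kg. Point: centre of its carrying handle, a level wooden bar 18 mm wide (x), 130 long (y), 22 high, over the tray's middle, free on its long sides, 70 mm above the underside of the floor, at the start 82 mm above the table. Same either way round.
- tray_floor (a point): Centre of the underside of the block tray's floor, 12 mm above the table at the start. Four round tapered lugs hang below it at x = +-54, y = +-84 mm (16 mm in from the sides): 12 mm long, 14 mm in diameter, 8 mm at the tip. The tray stands on them.
- crate_top (a point): Crate: open plywood, 140 (x) by 200 (y) mm, 55 high, 1.3 kg, no handle, printing blocks below its rim, loose on the bay's bed. Point: centre of its rim plane, 63 mm above the table. Corner posts at x = +-54, y = +-84 mm have square sockets open upward, 18 mm wide, 16 deep. With the tray home its floor lies on the rim: tray_floor is at this point, tray_grip 70 mm above it.
- bay: Parking bay, fixed to the table: dark steel bed 8 mm thick on which the crate stands, a 58 mm high fence at the crate's +x side (1 to 5 mm from it), and a rail along x towards the robot, on the crate's -x side, that carries the stop. Origin at table level under the bed's middle; the rail's centre line is y = 0. Its axes are parallel to the crate's.
- stop_face (a point): Rail stop: upright grey metal plate, 150 mm wide (y), 12 thick (x), 14 to 80 mm above the table, on a carriage on the rail. Point: centre of its +x face, which is to meet the -x sides of crate and tray; 47 mm above the table, x along the rail to the crate. Carriage and lever stand behind its middle and -y part; its back is bare from y = 25 to 75 mm and can be pushed there with the fingertips.
- stop (a joint): Travel of the rail stop along the rail, m: grows towards the crate, starts at 0 to 0.035, meets crate or tray at about 0.06 to 0.07. Friction about 2.5 N; pushed on with more than about 10 N it shoves the stack the last few mm to the fence.
- lever_hinge (a point): Hinge of the cam lever on the stop's carriage: 44 mm behind the stop's face (-x), on the rail's centre line, 52 mm above the table. The hinge axis runs along the rail (x).
- lever_tip (a point): Free end of the cam lever: steel bar 12 mm wide, 8 thick, 65 long from the hinge, black 22 mm grip at the end. Open, it leans up at 49 to 55 degrees to the bay's -y side (tip about 37 to 43 mm beside the hinge, 100 to 105 above the table); locked, it lies level to -y, tip 52 mm above the table. Press it down from above about 30 mm from the hinge; takes about 5 N; it stays where left.
- lever (a joint): Angle of the cam lever, rad: 0 to 0.1 (open) at the start, 0.96 fully down and locked, at its end stop. The cam grips the rail over the last part of the stroke; locked, the stop holds against about 20 N.
- print_block: Bystander: loose dark wooden hand printing block with a grip, 110 by 64 by 60 mm, between tray and bay; origin under its centre.
- jar: Bystander: loose glass jar, 52 mm across, 75 high, between tray and bay; origin under its centre.
- brush: Bystander: loose brush lying at the left; origin under its middle.
- roller: Bystander: loose rubber roller with a handle, lying at the right; origin under the roller's middle.
Things that resemble listed ones, but are neither listed nor needed, are in the scene too. Leave any blue look-alike of the part that bears crate_top alone.

How it is judged:
By the outcome, as a careful person would: the job done as asked, in the order asked, and still so for the second after the job is handed in, with the robot touching nothing.
It also fails if it takes over 58 s, if anything falls off the work surface, if the arm or the gripper's body presses on something with over 40 N, if the wrist force passes 120 N, or if a joint passes its speed limit or range.

ROBOT

A 6-joint arm with a two-finger parallel gripper is mounted at the origin on the work surface. World frame = base frame: x ahead of the robot, y to its left, z up, the work surface at z = 0. Lengths are in mm, angles in rad, forces in N, time in s.
With the tool pointing down it reaches from about 300 to 775 mm from the base axis. Payload 14.6 kg.
Tool frame: the origin (TCP) lies between the finger pads; the fingertips stand 22 mm ahead of it and the grasp point (between the pads) lies 3 mm ahead of it (finger_overhang is the distance from the TCP to the fingertips, in mm); z points along the fingers, y is the direction in which the jaws open and shut (so a half turn about z gives the same grasp; the last joint's range is limited). The gripper opens to 94 mm and grips with 3 to 60 N. Pads are 16 mm wide; open, the fingers measure 119 mm over their backs; the gripper's body (75 mm by 177 mm) begins 78 mm behind the grasp point.
Start: joints at [1.201, 0.3, 1.521, -0, 1.321, -0.067], TCP at [164.004, 524.968, 200.446] pointing down, gripper open.
Joint ranges: [-3.03, 3.03], [-0.79, 2.21], [0.23, 2.52], [-1.04, 4.18], [0, 3.07], [-2.55, 2.55]. Speed limits (rad/s): [2.22, 2.22, 2.57, 3.14, 3.14, 3.14].

INTERFACE

Orientations are given as [roll, pitch, yaw] about the fixed x, y, z axes, in that order (R = Rz(yaw) Ry(pitch) Rx(roll)).
In Python, from cell import * gives the robot as it stands.
- The arm moves only by the tool jog_arm, never from a script. Its argument "increments" is a list of rows, each a list of 7 numbers: the shift along the tool's x, y, z in cm, then the turn, a rotation vector about the tool's x, y, z in degrees, then the finger opening in cm, from 0 to 9.4. In form: [[x, y, z, wx, wy, wz, grip], ...]. A call has 1 to 20 rows; each row shifts and turns the commanded pose from where the row before left it, along the tool's axes as they then stand; what a row does not reach is not made up. A row lasts 1/8 s, in which the tool goes at most 62.5 mm and 10.7 degrees, less where a joint would pass 70% of its speed; a pose out of reach is approached as far as the arm can. A call is refused whole if a number of a shift passes 6.25 or a number of a turn 10.7, either way. A call with a gripper value outside its range is refused whole. The fingers move at their own pace and stop on an object; "squeeze" is the grip in N (left out, the last holds). Time passes only in rows, so rows that do not move let the fingers close. It gives the time, the measured TCP pose, the force and the opening at its end, in the units of the state.
- read_state(): the state, without advancing time (a new reading comes with each control period).
- camera(name): name is "scene" or "top"; returns a dict with "image" (480x640x3 uint8, red, green, blue), "K" (3x3 intrinsics, pixels), "rvec" (rotation vector, rad) and "tvec" (3), from world to camera coordinates, as OpenCV has them. Camera axes: x right, y down, z forward; pixel columns grow to the right and rows downward; lengths in mm; the calibration is good to about 2 mm. A picture is of the moment at which its call begins. There is no depth.
- sign_off(): hands the job in, once; it reports no verdict.
Trained networks look in a picture, given as the dict that the camera call returned (one of the last four; its "shot" number tells which), for a name from the list of things; names that differ only in an ending like _2 or _b are one class to them, and where a whole thing is asked for, a point or a joint stands for the part that bears it (a point fixed in the world has none). Each returns a list of dicts, best first, with "conf" (0 to 1); they miss things now and then, are a little off and sometimes report something else, mostly with a low value. They report only what shows in the picture. A call takes as long as a camera call. They do not tell look-alikes from the thing itself.
- recognise(picture, name): "centre" ([x, y, z] in mm, in the coordinates of the camera as it stood for that picture, good to about 4 mm: the middle of the surface that is visible of it).
- regions_of(picture, name): "mask" (480x640 bool, what is visible of it).
The state is a dict: "clock": time; "joints": joint angles; "qd": joint speeds; "effort": joint torques, N m; "eef_pos": TCP position; "eef_rot": TCP orientation; "wrist_force": force on the tool from outside, world axes, zero at the start; "moment": the same for the moment, N m; "finger_gap": finger opening in mm.
Only numpy, scipy, OpenCV 4.12 (cv2) and the standard library are available. Lean on these libraries where they do the work, as an engineer would, in place of code of your own. Each camera call takes 0.05 s, during which the arm holds its last target.

## Working session

There is one attempt and no reset: what is moved stays moved. The work goes in short steps, Python scripts to look and compute and a tool call to move; the robot and the scene stay as the last step left them, time stands still between calls to the robot, and variables do not carry over. Pictures are saved under pics/ and viewed, and the job is handed in when it is done.

Besides the shell and the picture viewer there is one more tool, called in YAML: its name, and indented under it one key for each argument. jog_arm: Moves the arm, as the interface text tells. Its arguments: {"type":"object","properties":{"increments":{"type":"array"},"squeeze":{"type":"number"}},"required":["increments"]}

```bash
ls; mkdir -p pics; python3 - <<'E'
from cell import *
import cv2
s=read_state(); print(s)
for n in ["scene","top"]:
    p=camera(n); cv2.imwrite(f"pics/{n}0.png",p["image"][:,:,::-1]); print(n,p["K"],p["rvec"],p["tvec"],p["shot"])
E
```

```text
pics
{'clock': 0.0, 'joints': array([ 1.20138792e+00,  3.00472204e-01,  1.52157522e+00, -7.85122099e-07,
        1.32069232e+00, -6.65911740e-02]), 'qd': array([ 7.21150144e-04, -7.88829645e-05, -1.16896747e-03, -1.22799696e-03,
       -1.09193515e-03, -2.51035507e-03]), 'effort': array([ 1.21761304e-04, -5.31815600e+01, -3.52730441e+01,  7.07505690e-02,
        2.44396337e-02, -5.34458502e-05]), 'eef_pos': array([163.91843493, 524.72849013, 199.88820562]), 'eef_rot': array([-3.14044805e+00, -7.55710565e-05,  2.83877557e+00]), 'wrist_force': array([-0.24363621, -0.72044722, -0.16871114]), 'moment': array([-0.00486467,  0.02892824, -0.03208838]), 'finger_gap': 93.90607379919969}
scene [[553.74075358   0.         324.15200964]
 [  0.         553.74075358 230.39856887]
 [  0.           0.           1.        ]] [ 2.00149077  1.72732934 -0.53422219] [ -80.62383347 -346.06913563 1591.09432234] 1
top [[571.2286442    0.         321.92346968]
 [  0.         571.2286442  240.21565531]
 [  0.           0.           1.        ]] [ 2.16132506 -2.15147777  0.10812119] [   3.11592289  499.4405306  1372.88910472] 2
```

View pics/scene0.png

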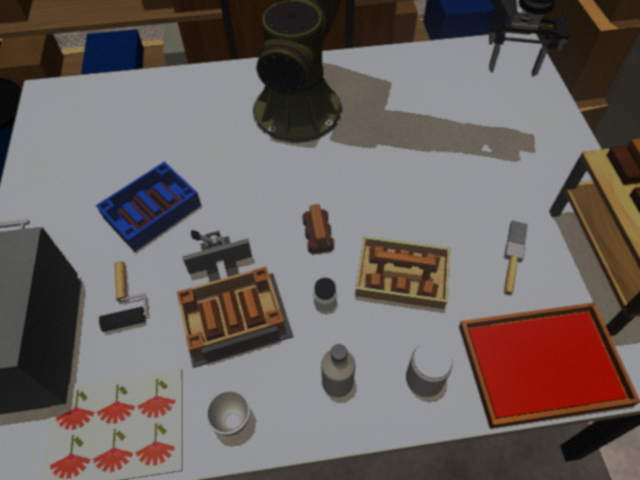

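View pics/top0.png

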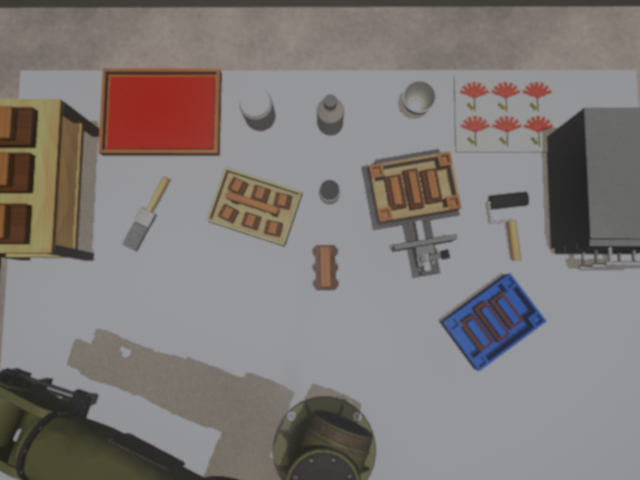

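The top view shows the tray at about (255,207), the crate at (413,188) in the bay, the stop at (423,243), the lever's black grip at (445,255), the print block at (325,267), the jar at (329,190) and the blue decoy at (493,320). The scene view agrees: tray (405,270), crate (230,312), stop (218,255).

```bash
cat > h.py <<'E'
from cell import *
import numpy as np, cv2
from scipy.optimize import least_squares
def cam(p):
    R,_=cv2.Rodrigues(np.array(p["rvec"],float)); t=np.array(p["tvec"],float).reshape(3); return np.array(p["K"],float),R,t
def c2w(p,c):
    K,R,t=cam(p); return R.T@(np.array(c,float)-t)
def proj(p,X):
    K,R,t=cam(p); return cv2.projectPoints(np.array(X,float).reshape(-1,1,3),np.array(p["rvec"],float),t,K,None)[0].reshape(-1,2)
def atz(p,uv,z):
    K,R,t=cam(p); d=R.T@np.linalg.inv(K)@np.array([uv[0],uv[1],1.]); o=-R.T@t; return o+d*(z-o[2])/d[2]
def tri(p1,u1,p2,u2):
    P=[]
    for p in(p1,p2):
        K,R,t=cam(p);P.append(K@np.c_[R,t])
    X=cv2.triangulatePoints(P[0],P[1],np.array(u1,float).reshape(2,1),np.array(u2,float).reshape(2,1)).ravel();return X[:3]/X[3]
E
python3 - <<'E'
from h import *
import pickle
S=camera("scene");T=camera("top")
pickle.dump((S,T),open("c0.pkl","wb"))
for n in ["tray_grip","tray_floor","crate_top","bay","stop_face","stop","lever_hinge","lever_tip","lever","print_block","jar","brush","roller"]:
    for p,l in((S,"S"),(T,"T")):
        try:
            for r in recognise(p,n)[:3]:
                w=c2w(p,r["centre"]); print(n,l,round(r["conf"],2),np.round(w),np.round(proj(p,w)[0]))
        except Exception as e: print(n,l,e)
for p,l,(x,y,w,h) in((S,"S",(170,200,290,160)),(T,"T",(200,140,290,150))):
    cv2.imwrite(f"pics/{l}crop0.png",cv2.resize(p["image"][y:y+h,x:x+w,::-1],None,fx=2.75,fy=2.75,interpolation=cv2.INTER_CUBIC))
E
```

```text
tray_grip S 0.87 [590. 174.  35.] [403. 273.]
tray_grip T 0.66 [579. 172.  34.] [254. 208.]
tray_floor S 0.82 [591. 174.  35.] [403. 273.]
tray_floor T 0.98 [579. 172.  32.] [254. 208.]
crate_top S 0.83 [ 623. -213.   38.] [231. 309.]
crate_top S 0.8 [ 309. -400.   35.] [148. 204.]
crate_top T 0.91 [ 631. -220.   40.] [414. 187.]
crate_top T 0.87 [ 303. -405.   28.] [492. 322.]
bay S 0.81 [ 515. -217.   42.] [227. 265.]
bay T 0.74 [ 510. -225.   18.] [415. 237.]
stop_face S 0.86 [ 496. -244.   63.] [213. 255.]
stop_face S 0.2 [ 627. -216.   38.] [230. 310.]
stop_face T 0.71 [ 475. -241.   74.] [426. 249.]
stop S 0.75 [ 461. -260.   81.] [204. 238.]
stop T 0.8 [ 478. -242.   71.] [426. 248.]
lever_hinge S 0.44 [ 463. -262.   79.] [203. 240.]
lever_hinge T 0.69 [ 453. -268.   91.] [439. 257.]
lever_hinge T 0.63 [578. 172.  31.] [255. 208.]
lever_tip S 0.48 [ 460. -261.   86.] [203. 237.]
lever_tip S 0.34 [632.  -8.  68.] [325. 293.]
lever_tip T 0.45 [ 458. -266.   87.] [438. 255.]
lever S 0.76 [ 456. -264.   84.] [202. 236.]
lever T 0.73 [ 455. -267.   89.] [438. 257.]
print_block S 0.79 [446.  -2.  24.] [317. 233.]
print_block T 0.63 [429.  -1.  29.] [324. 269.]
print_block T 0.38 [548. 452.  20.] [143. 221.]
jar S 0.6 [632.  -9.  69.] [325. 293.]
jar T 0.66 [610. -11.  75.] [329. 192.]
jar T 0.66 [ 457. -269.   88.] [439. 256.]
brush S 0.59 [561. 455.  17.] [516. 251.]
brush T 0.65 [545. 452.  22.] [142. 222.]
roller S 0.61 [ 598. -454.   24.] [120. 316.]
roller T 0.68 [ 585. -459.   27.] [511. 207.]
```

View pics/Scrop0.png

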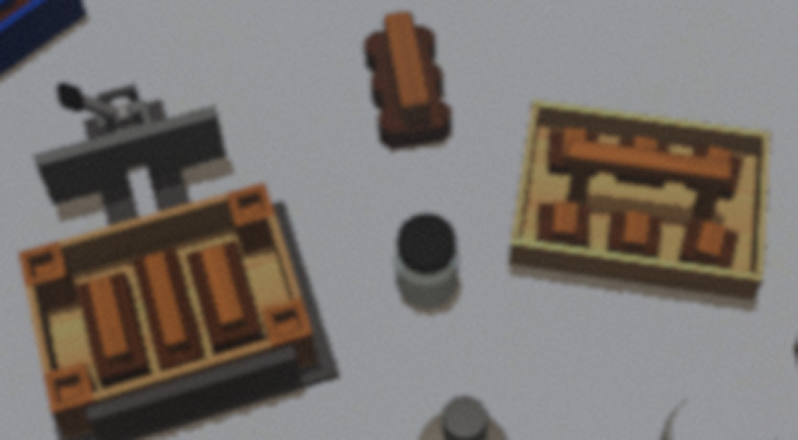

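View pics/Tcrop0.png

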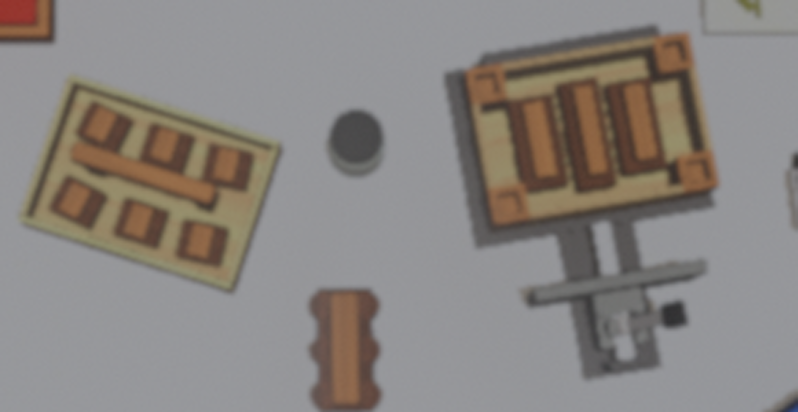

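```bash
python3 - <<'E'
import pickle,cv2
S,T=pickle.load(open("c0.pkl","rb"))
def c(p,n,x,y,w,h,f=8):
    im=cv2.resize(p["image"][y:y+h,x:x+w,::-1],None,fx=f,fy=f,interpolation=cv2.INTER_CUBIC)
    im=cv2.convertScaleAbs(im,alpha=1.5)
    for i in range(0,w,10):
        cv2.putText(im,str(x+i),(i*f,10),0,.35,(255,0,255),1);cv2.line(im,(i*f,12),(i*f,18),(255,0,255),1)
    for j in range(0,h,10):
        cv2.putText(im,str(y+j),(0,j*f+4),0,.35,(255,0,255),1)
    cv2.imwrite(f"pics/{n}.png",im)
c(T,"Ttray",203,162,100,75);c(T,"Tcrate",358,145,110,75,7);c(T,"Tstop",385,210,80,72)
c(S,"Stray",350,230,105,75,7);c(S,"Scrate",170,260,115,80,6);c(S,"Sstop",178,222,80,60)
E
```

```text
(no output)
```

View pics/Ttray.png

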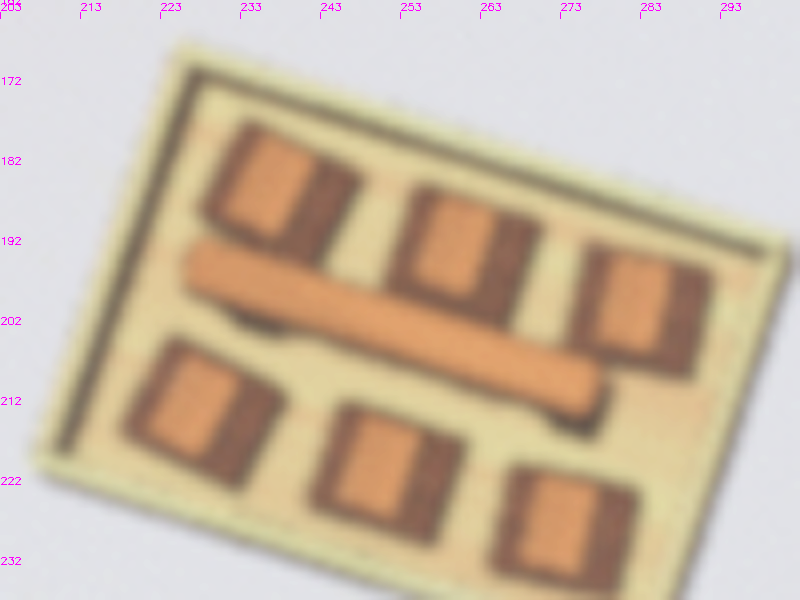

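View pics/Tcrate.png

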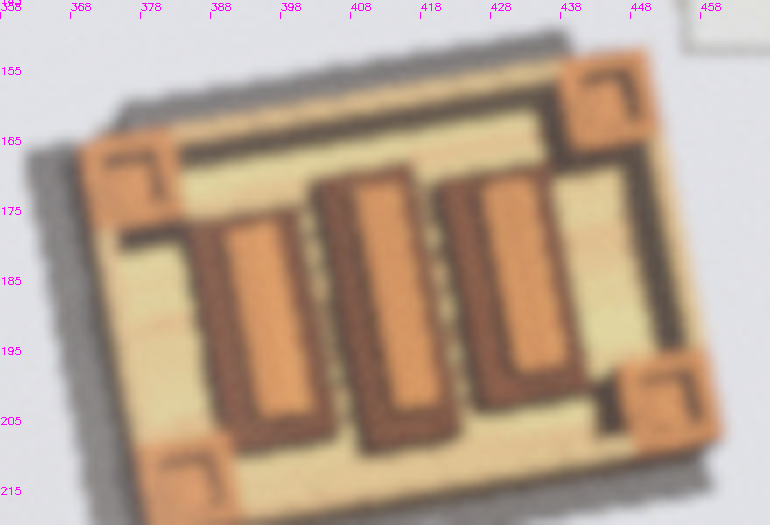

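View pics/Tstop.png

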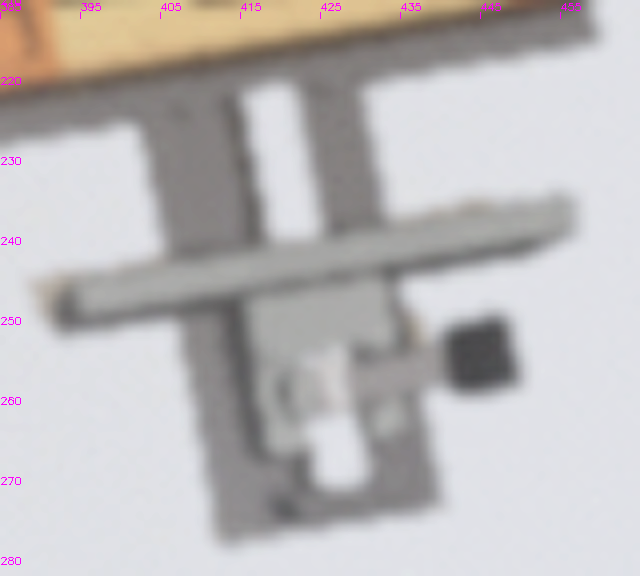

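View pics/Stray.png

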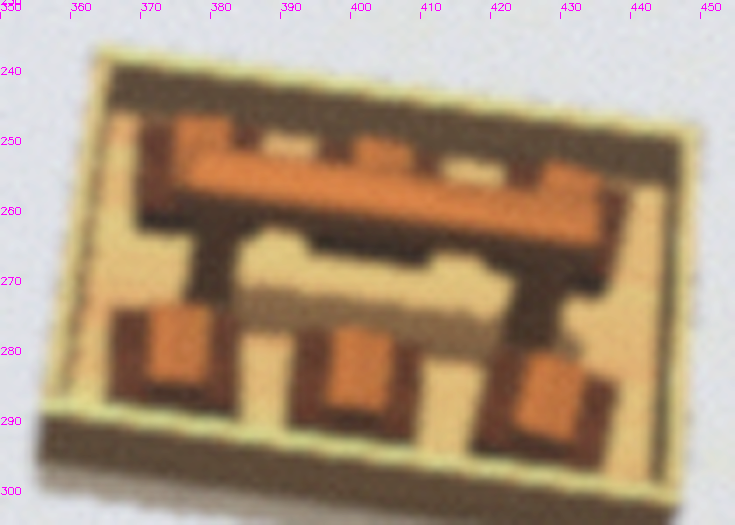

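View pics/Scrate.png

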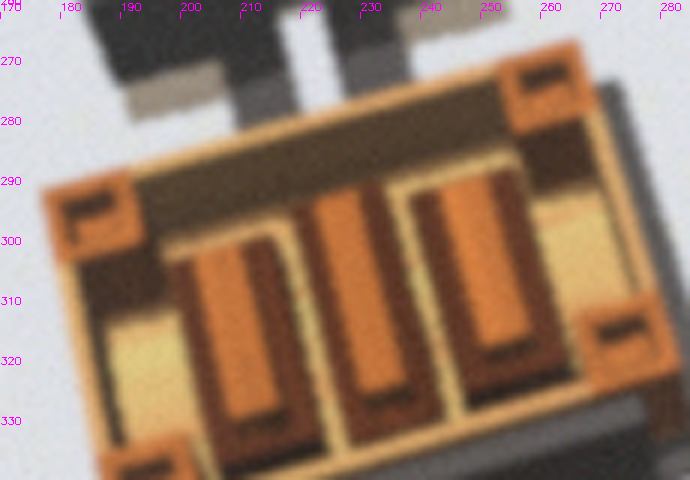

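View pics/Sstop.png

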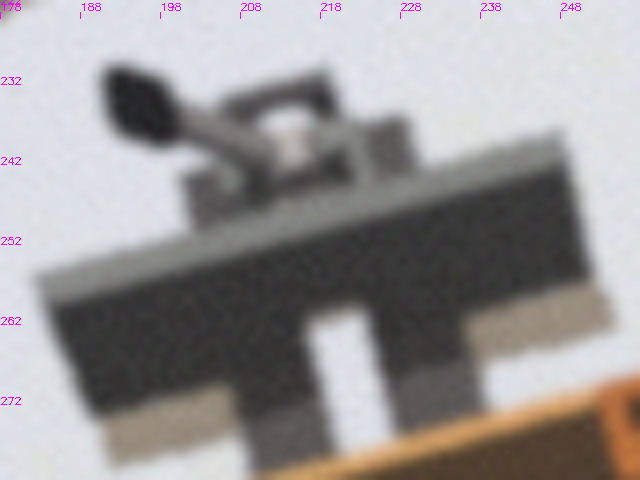

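```bash
cat > fit.py <<'E'
from h import *
def fitrect(obs,hx,hy,x0,zfix=None):
    # obs: list (cam, corner idx list of local (sx,sy), uv)
    def f(q):
        x,y,z,a=q; c,s=np.cos(a),np.sin(a); r=[]
        for p,l,uv in obs:
            X=[x+c*l[0]*hx-s*l[1]*hy,y+s*l[0]*hx+c*l[1]*hy,z]
            r+=list(proj(p,X)[0]-uv)
        return np.array(r)
    s=least_squares(f,x0,x_scale=[10,10,10,.1]); return s.x,s.fun.reshape(-1,2)
E
python3 - <<'E'
from fit import *
import pickle
S,T=pickle.load(open("c0.pkl","rb"))
# local: tray. T image up=+x ,left=+y ; scene: up = -x, right = +y
L={"TL":(1,1),"TR":(1,-1),"BL":(-1,1),"BR":(-1,-1)}
Ls={"TL":(-1,-1),"TR":(-1,1),"BL":(1,-1),"BR":(1,1)}
def o(t,s): return [(T,L[k],v) for k,v in t.items()]+[(S,Ls[k],v) for k,v in s.items()]
tray=({"TL":(225,167.5),"TR":(301,192.1),"BL":(207.3,219.7),"BR":(284,245)},{"TL":(363.1,236),"TR":(449.6,247.7),"BL":(355.6,287.4),"BR":(446.7,301)})
crate=({"TL":(368.6,165.7),"TR":(449.7,151.4),"BL":(379.8,222),"BR":(460.7,207.4)},{"TL":(176.6,291.6),"TR":(266.6,265.9),"BL":(191.5,348.7),"BR":(282.9,319.6)})
for n,d in(("tray",tray),("crate",crate)):
    for sub,x in (("both",o(*d)),("T",o(d[0],{})),("S",o({},d[1]))):
        q,r=fitrect(x,70,100,[600,0,50,0]); print(n,sub,np.round(q,3),"rms",np.sqrt((r**2).mean()).round(2))
    q,r=fitrect(o(*d),70,100,[600,0,50,0]); print(np.round(r,1).tolist())
print("handle",tri(T,(251.9,202.8),S,(405.6,257.4)))
def cv(p,x,y,f,X,Y): return ((X+.5)/f-.5+x,(Y+.5)/f-.5+y)
# stop plate top-front (+x) edge corners z=80
def t_(X,Y): return cv(T,385,210,8,X,Y)
def s_(X,Y): return cv(S,178,222,8,X,Y)
for n,a,b in(("plate -y end +x edge",t_(572,195),s_(50,303)),("plate +y end +x edge",t_(75,283),s_(568,165)),("plate -y end back",t_(576,238),s_(36,275)),("plate+y back",t_(80,318),s_(562,132)),("grip",t_(482,355),s_(140,105))):
    print(n,np.round(tri(T,a,S,b),1), np.round(atz(T,a,80),1),np.round(atz(S,b,80),1))
E
```

```text
tray both [ 5.81338e+02  1.74069e+02  4.58920e+01 -3.11000e-01] rms 1.03
tray T [ 5.85264e+02  1.74096e+02  2.26380e+01 -3.09000e-01] rms 0.37
tray S [ 5.76935e+02  1.78602e+02  3.83320e+01 -3.13000e-01] rms 0.27
[[-1.2, -0.7], [-0.2, -0.7], [-2.3, 0.6], [-1.4, 0.5], [-1.0, -0.3], [-1.1, -0.2], [-1.6, 0.8], [-0.9, 0.6]]
crate both [ 6.26859e+02 -2.15030e+02  6.13410e+01  1.85000e-01] rms 1.18
crate T [ 6.28069e+02 -2.19100e+02  5.73950e+01  1.81000e-01] rms 0.23
crate S [ 6.18060e+02 -2.14531e+02  4.40520e+01  1.88000e-01] rms 0.69
[[-1.5, 0.4], [-1.7, 0.1], [-1.8, 0.2], [-0.8, -0.0], [-0.8, -0.2], [-1.3, -0.6], [-3.1, 0.9], [0.3, 0.4]]
handle [581.52599931 173.48094828  89.00339879]
plate -y end +x edge [ 509.5 -308.2   80.8] [ 509.6 -311.6   80. ] [ 509.6 -304.9   80. ]
plate +y end +x edge [ 483.4 -163.2   77.3] [ 483.  -165.1   80. ] [ 485.5 -160.8   80. ]
plate -y end back [ 497.3 -311.4   76.4] [ 496.9 -312.5   80. ] [ 499.9 -308.7   80. ]
plate+y back [ 472.9 -164.3   78.6] [ 472.6 -166.5   80. ] [ 474.1 -161.7   80. ]
grip [ 460.4 -278.1   99.3] [ 462.2 -284.2   80. ] [ 447.3 -279.4   80. ]
```

Both views agree on the tray and crate to within the calibration, and heights come out near the text's. The tray is at about (581, 174) with yaw −0.311 and the crate at about (627, −215) with yaw +0.185. I'll turn the tool first.

jog_arm:
  increments:
    - [0,0,0,0,0,10,9.4]
    - [0,0,0,0,0,10,9.4]
    - [0,0,0,0,0,10,9.4]
    - [0,0,0,0,0,10,9.4]
    - [0,0,0,0,0,10,9.4]
    - [0,0,0,0,0,10,9.4]
    - [0,0,0,0,0,10,9.4]
    - [0,0,0,0,0,10,9.4]
    - [0,0,0,0,0,10.5,9.4]

```text
clock: 2.62
eef_pos: [164.0, 525.0, 200.4]
eef_rot: [3.142, 0.0, 1.253]
wrist_force: [-0.1, -0.9, -0.3]
finger_gap: 93.9
```

```bash
cat >> h.py <<'E'
from scipy.spatial.transform import Rotation as Ro
def togo(pos,yaw,s=None):
    s=s or read_state(); R=Ro.from_euler('xyz',s["eef_rot"]).as_matrix()
    Rt=Ro.from_euler('xyz',[np.pi,0,yaw]).as_matrix()
    print("clock",round(s["clock"],2),"pos",np.round(s["eef_pos"],1),"rot",np.round(s["eef_rot"],3),"F",np.round(s["wrist_force"],1),"gap",round(s["finger_gap"],1))
    print("shift cm (cur tool)",np.round(R.T@(np.array(pos)-s["eef_pos"])/10,2),"(tgt tool)",np.round(Rt.T@(np.array(pos)-s["eef_pos"])/10,2),"turn deg",np.round(np.degrees(Ro.from_matrix(R.T@Rt).as_rotvec()),2))
E
python3 -c "
from h import *
togo([581.4,174,150],np.pi/2-0.311)"
```

```text
clock 2.62 pos [164.  525.  200.4] rot [3.142 0.    1.253] F [-0.1 -0.9 -0.3] gap 93.9
shift cm (cur tool) [-20.32  50.61   5.04] (tgt tool) [-20.64  50.48   5.04] turn deg [ 0.    0.   -0.37]
```

jog_arm:
  increments:
    - [-1.45,3.6,0.36,0,0,0,7]
    - [-1.45,3.6,0.36,0,0,0,7]
    - [-1.45,3.6,0.36,0,0,0,7]
    - [-1.45,3.6,0.36,0,0,0,7]
    - [-1.45,3.6,0.36,0,0,0,7]
    - [-1.45,3.6,0.36,0,0,0,7]
    - [-1.45,3.6,0.36,0,0,0,7]
    - [-1.45,3.6,0.36,0,0,0,7]
    - [-1.45,3.6,0.36,0,0,0,7]
    - [-1.45,3.6,0.36,0,0,0,7]
    - [-1.45,3.6,0.36,0,0,0,7]
    - [-1.45,3.6,0.36,0,0,0,7]
    - [-1.45,3.6,0.36,0,0,0,7]
    - [-1.45,3.6,0.36,0,0,-0.4,7]

```text
clock: 4.38
eef_pos: [582.4, 176.4, 149.9]
eef_rot: [3.142, -0.0, 1.266]
wrist_force: [0.3, 0.7, 0.6]
finger_gap: 69.5
```

```bash
python3 -c "
from h import *
togo([581.4,174,86],np.pi/2-0.311)
import pickle
S=camera('scene');T=camera('top');pickle.dump((S,T),open('c1.pkl','wb'))
a=S['image'][215:315,345:460,::-1];b=T['image'][155:255,200:315,::-1]
import numpy as np
cv2.imwrite('pics/g1.png',cv2.convertScaleAbs(np.hstack([cv2.resize(a,None,fx=3.4,fy=3.4,interpolation=2),cv2.resize(b,None,fx=3.4,fy=3.4,interpolation=2)]),alpha=1.5))
"
```

```text
clock 4.38 pos [582.4 176.4 149.9] rot [ 3.142 -0.     1.266] F [0.3 0.7 0.6] gap 69.5
shift cm (cur tool) [-0.26 -0.03  6.39] (tgt tool) [-0.26 -0.03  6.39] turn deg [ 0.   -0.    0.38]
```

View pics/g1.png

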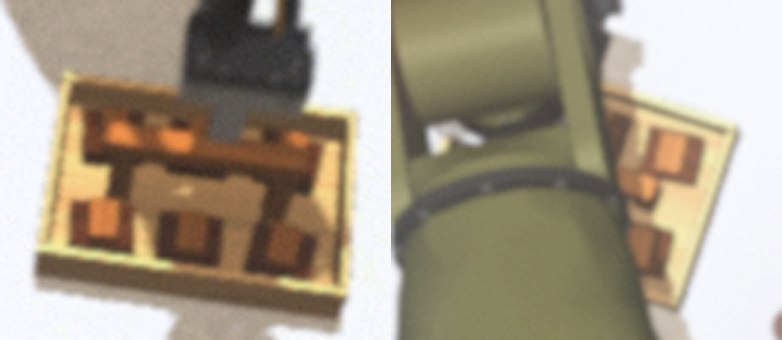

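The scene half shows a finger at about (411,251) straddling the bar near its middle. In the top half the arm covers most of the tray. Descending now.

jog_arm:
  increments:
    - [-0.13,0,1.5,0,0,0.2,7]
    - [-0.13,0,1.5,0,0,0.2,7]
    - [0,0,1.5,0,0,0,7]
    - [0,0,1.0,0,0,0,7]
    - [0,0,0.9,0,0,0,7]
    - [0,0,0,0,0,0,7]

```text
clock: 5.22
eef_pos: [580.5, 174.8, 85.5]
eef_rot: [-3.141, 0.0, 1.259]
wrist_force: [-0.4, -0.2, 0.1]
finger_gap: 70.2
```

jog_arm:
  increments:
    - [0,0,0,0,0,0,3]
    - [0,0,0,0,0,0,2.2]
    - [0,0,0,0,0,0,1.6]
    - [0,0,0,0,0,0,1]
    - [0,0,0,0,0,0,1]
    - [0,0,0,0,0,0,1]
    - [0,0,0,0,0,0,1]
  squeeze: 40

```text
clock: 6.1
eef_pos: [581.5, 174.6, 86.5]
eef_rot: [3.14, -0.001, 1.259]
wrist_force: [4.7, -1.7, 1.6]
finger_gap: 16.4
```

jog_arm:
  increments:
    - [0,0,0,0,0,0,1]
    - [0,0,-0.5,0,0,0,1]
    - [0,0,-1,0,0,0,1]
    - [0,0,-1.5,0,0,0,1]
    - [0,0,-2,0,0,0,1]
    - [0,0,0,0,0,0,1]
    - [0,0,0,0,0,0,1]

```text
clock: 6.98
eef_pos: [580.4, 174.7, 135.5]
eef_rot: [-3.141, 0.0, 1.259]
wrist_force: [-0.2, -0.5, -8.1]
finger_gap: 16.3
```

```bash
python3 -c "
from h import *
print(read_state())
import pickle
S=camera('scene');pickle.dump((S,),open('c2.pkl','wb'))
cv2.imwrite('pics/g2.png',cv2.convertScaleAbs(cv2.resize(S['image'][205:325,330:470,::-1],None,fx=5,fy=5,interpolation=2),alpha=1.5))
"
```

```text
{'clock': 6.975, 'joints': array([2.31998059e-01, 4.80933411e-01, 1.42574961e+00, 6.37658654e-05,
       1.23571605e+00, 5.43486984e-01]), 'qd': array([-0.00074302,  0.0099822 ,  0.00710406,  0.00090997,  0.00115797,
       -0.00191196]), 'effort': array([-2.96817467e-03, -6.81776547e+01, -3.82238746e+01,  6.16101455e-02,
       -3.81450250e-02,  2.50609219e-04]), 'eef_pos': array([580.39934774, 174.74507929, 135.5320013 ]), 'eef_rot': array([-3.14087130e+00,  3.65491398e-04,  1.25928654e+00]), 'wrist_force': array([-0.15482398, -0.51042957, -8.08900582]), 'moment': array([-0.06180366,  0.11161173, -0.01912139]), 'finger_gap': 16.25569151821008}
```

View pics/g2.png

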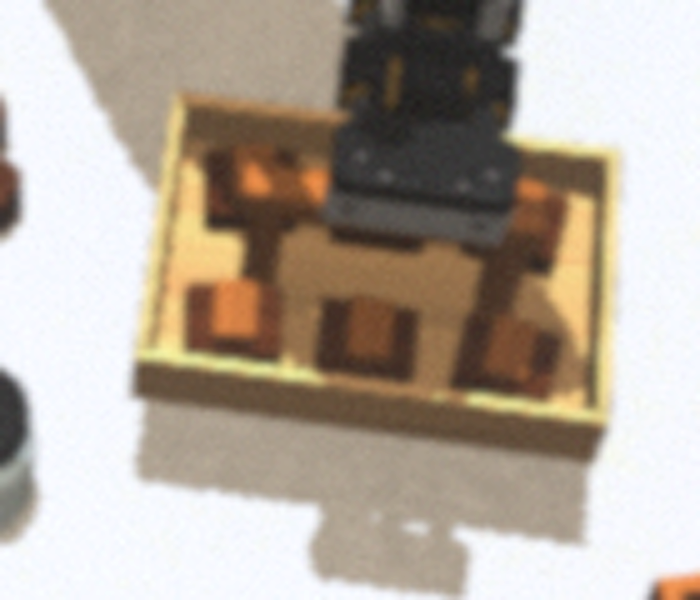

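The tray is held level and clear of the table (rim corners at about (366,224), (454,235), (357,276), (451,288) in scene), and the wrist reads 8 N. Next I check the tray's offset to the TCP.

```bash
cat >> fit.py <<'E'
def fitz(obs,hx,hy,z,x0):
    def f(q):
        x,y,a=q; c,s=np.cos(a),np.sin(a)
        return np.concatenate([proj(p,[x+c*l[0]*hx-s*l[1]*hy,y+s*l[0]*hx+c*l[1]*hy,z])[0]-uv for p,l,uv in obs])
    s=least_squares(f,x0,x_scale=[10,10,.1]); return s.x,np.sqrt((s.fun**2).mean())
L={"TL":(1,1),"TR":(1,-1),"BL":(-1,1),"BR":(-1,-1)}
Ls={"TL":(-1,-1),"TR":(-1,1),"BL":(1,-1),"BR":(1,1)}
E
python3 - <<'E'
from fit import *
import pickle
S,T=pickle.load(open("c0.pkl","rb"))
tray=({"TL":(225,167.5),"TR":(301,192.1),"BL":(207.3,219.7),"BR":(284,245)},{"TL":(363.1,236),"TR":(449.6,247.7),"BL":(355.6,287.4),"BR":(446.7,301)})
crate=({"TL":(368.6,165.7),"TR":(449.7,151.4),"BL":(379.8,222),"BR":(460.7,207.4)},{"TL":(176.6,291.6),"TR":(266.6,265.9),"BL":(191.5,348.7),"BR":(282.9,319.6)})
for n,d,z in(("tray",tray,48),("crate",crate,63)):
    print(n,"T",fitz([(T,L[k],v) for k,v in d[0].items()],70,100,z,[600,0,0]),"S",fitz([(S,Ls[k],v) for k,v in d[1].items()],70,100,z,[600,0,0]))
g={"TL":(180,95),"TR":(622,150),"BL":(135,358),"BR":(605,418)}
g={k:(330+(v[0]+.5)/5-.5,205+(v[1]+.5)/5-.5) for k,v in g.items()}
S2,=pickle.load(open("c2.pkl","rb"))
print("held S",fitz([(S2,Ls[k],v) for k,v in g.items()],70,100,97.5,[600,0,0]))
E
```

```text
tray T (array([ 5.80868518e+02,  1.70697863e+02, -3.09331915e-01]), np.float64(0.7375500268445133)) S (array([ 5.82157921e+02,  1.76257606e+02, -3.12385945e-01]), np.float64(0.42848999218039796))
crate T (array([ 6.26896340e+02, -2.18255931e+02,  1.81047931e-01]), np.float64(0.27295006735770144)) S (array([ 6.27618205e+02, -2.12213763e+02,  1.87847373e-01]), np.float64(0.9781766516953831))
held S (array([ 5.79979222e+02,  1.77433511e+02, -3.08667877e-01]), np.float64(0.8067856432736475))
```

jog_arm:
  increments:
    - [0,0,-1,0,0,-4,1]
    - [0,0,-1.3,0,0,-5,1]
    - [0,0,-1.5,0,0,-5.5,1]
    - [0,0,-1.3,0,0,-5,1]
    - [0,0,-1,0,0,-5,1]
    - [0,0,-0.4,0,0,-4,1]
    - [0,0,0,0,0,0,1]

```text
clock: 7.9
eef_pos: [580.6, 174.7, 200.5]
eef_rot: [-3.141, 0.0, 1.756]
wrist_force: [-0.5, -0.3, -8.9]
finger_gap: 16.4
```

```bash
python3 -c "
from h import *
togo([627.3,-215.2,200],np.pi/2+0.185)"
```

```text
clock 7.9 pos [580.6 174.7 200.5] rot [-3.141  0.     1.756] F [-0.5 -0.3 -8.9] gap 16.4
shift cm (cur tool) [-39.19  -2.6    0.06] (tgt tool) [-39.19  -2.58   0.05] turn deg [-0.04  0.    0.03]
```

jog_arm:
  increments:
    - [-0.7,-0.2,0,0,0,0,1]
    - [-1.5,-0.2,0,0,0,0,1]
    - [-2.2,-0.2,0,0,0,0,1]
    - [-2.8,-0.2,0,0,0,0,1]
    - [-3,-0.2,0,0,0,0,1]
    - [-3,-0.2,0,0,0,0,1]
    - [-3,-0.2,0,0,0,0,1]
    - [-3,-0.2,0,0,0,0,1]
    - [-3,-0.2,0,0,0,0,1]
    - [-3,-0.2,0,0,0,0,1]
    - [-3,-0.2,0,0,0,0,1]
    - [-3,-0.2,0,0,0,0,1]
    - [-2.8,-0.2,0,0,0,0,1]
    - [-2.2,0,0,0,0,0,1]
    - [-1.5,0,0,0,0,0,1]
    - [-0.8,0,0,0,0,0,1]
    - [-0.5,0,0,0,0,0,1]
    - [-0.2,0,0,0,0,0,1]
    - [0,0,0,0,0,0,1]
    - [0,0,0,0,0,0,1]

```text
clock: 10.4
eef_pos: [627.7, -214.9, 201.1]
eef_rot: [3.142, -0.0, 1.757]
wrist_force: [0.3, -0.7, -6.4]
finger_gap: 16.1
```

```bash
cat > snap.py <<'E'
from h import *
import pickle,sys
n=sys.argv[1]
S=camera('scene');T=camera('top');pickle.dump((S,T),open(n+'.pkl','wb'))
def crop(p,x,y,w,h,f,o):
    cv2.imwrite(o,cv2.convertScaleAbs(cv2.resize(p['image'][y:y+h,x:x+w,::-1],None,fx=f,fy=f,interpolation=2),alpha=1.5))
crop(S,160,225,140,130,5,f'pics/{n}S.png')
crop(T,355,135,140,150,4,f'pics/{n}T.png')
E
python3 snap.py k3; python3 -c "
from h import *
togo([627.3,-215.2,200],np.pi/2+0.185)"
```

```text
clock 10.5 pos [ 627.7 -215.   201.1] rot [3.142 0.    1.757] F [-0.3 -0.5 -7.8] gap 16.2
shift cm (cur tool) [-0.01 -0.04  0.11] (tgt tool) [-0.01 -0.04  0.11] turn deg [0.   0.   0.07]
```

View pics/k3S.png

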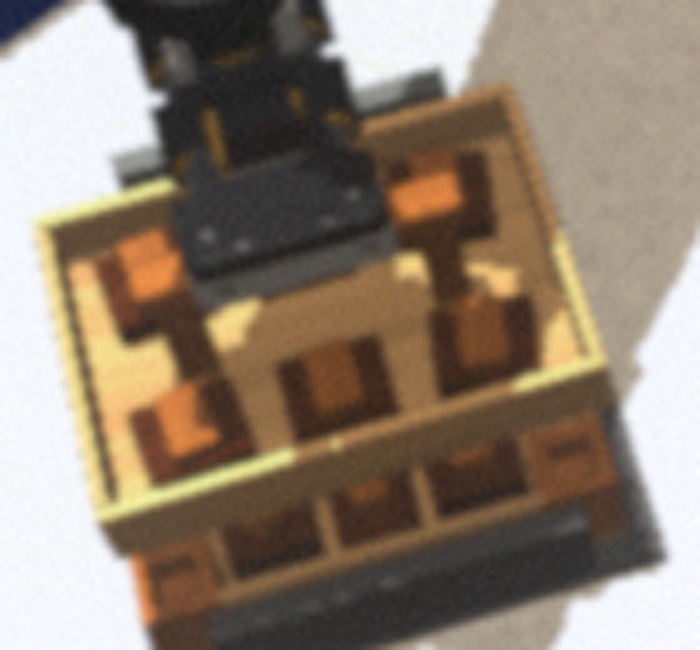

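View pics/k3T.png

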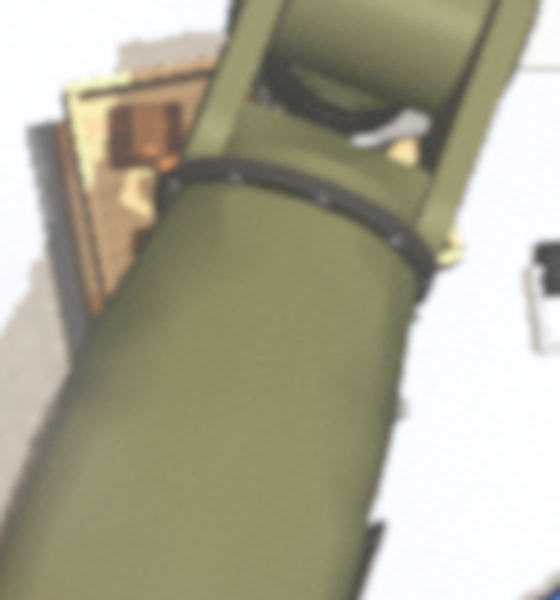

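Scene: held-tray rim corners at (167,268), (263,242), (181,329), (281,296), with the crate's near sockets showing below at (194,340) and (274,315). In the top view the arm hides all but the tray's left corner, (371,157). I'll refine the crate's corners in the first pictures.

```bash
python3 - <<'E'
import pickle,cv2,numpy as np
S,T=pickle.load(open("c0.pkl","rb"))
def q(p,x,y):
    w=24;f=14
    im=cv2.convertScaleAbs(cv2.resize(p["image"][y:y+w,x:x+w,::-1],None,fx=f,fy=f,interpolation=2),alpha=1.7)
    for i in range(0,w,4): 
        cv2.putText(im,str(x+i),(i*f,8),0,.3,(255,0,255),1);cv2.putText(im,str(y+i),(0,i*f+6),0,.3,(255,0,255),1)
        cv2.circle(im,(i*f+7,15),1,(0,0,255),-1)
    return im
A=[q(S,170,284),q(S,255,258)],[q(S,184,334),q(S,268,304)]
cv2.imwrite("pics/cS.png",np.vstack([np.hstack(a) for a in A])[:600])
cv2.imwrite("pics/cS.png",cv2.resize(np.vstack([np.hstack(a) for a in A]),(600,600)))
A=[q(T,362,158),q(T,434,144)],[q(T,374,204),q(T,444,194)]
cv2.imwrite("pics/cT.png",cv2.resize(np.vstack([np.hstack(a) for a in A]),(600,600)))
E
```

```text
(no output)
```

View pics/cS.png

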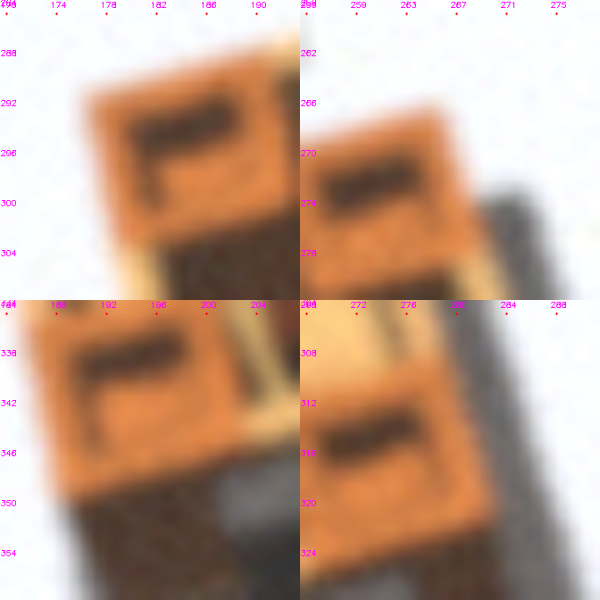

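View pics/cT.png

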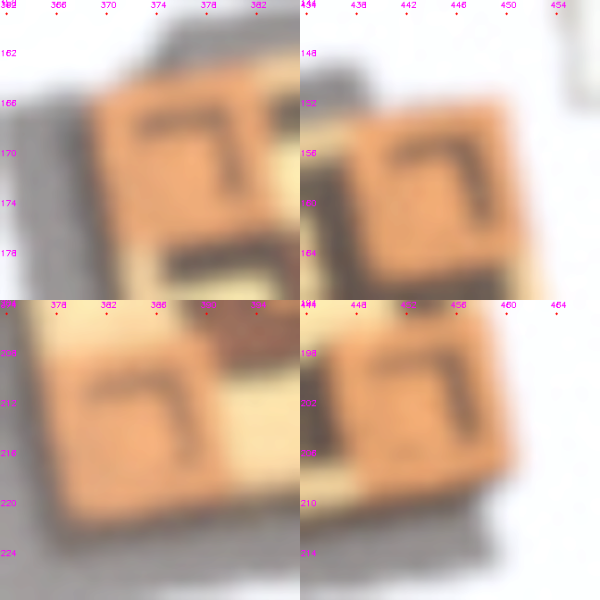

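```bash
python3 - <<'E'
from fit import *
import pickle
S,T=pickle.load(open("c0.pkl","rb"))
cS={"TL":(176.7,291.3),"TR":(266.1,265.9),"BL":(188.5,349.7),"BR":(283.1,321.3)}
cT={"TL":(368.9,165),"TR":(449.5,151.3),"BL":(378.9,221.3),"BR":(461.1,207.1)}
print("crate S",fitz([(S,Ls[k],v) for k,v in cS.items()],70,100,63,[600,0,0]))
print("crate T",fitz([(T,L[k],v) for k,v in cT.items()],70,100,63,[600,0,0]))
print("both free z",fitrect([(S,Ls[k],v) for k,v in cS.items()]+[(T,L[k],v) for k,v in cT.items()],70,100,[600,0,60,0])[0])
g={"TL":(38,218),"TR":(515,86),"BL":(105,520),"BR":(607,360)}
g={k:(160+(v[0]+.5)/5-.5,225+(v[1]+.5)/5-.5) for k,v in g.items()}
S2,T2=pickle.load(open("k3.pkl","rb"))
o=[(S2,Ls[k],v) for k,v in g.items()]
q,r=fitz(o,70,100,163,[600,0,0]);print("held S",q,r)
for z in (150,175): print(z,fitz(o,70,100,z,[600,0,0]))
uv=np.array([355+66.5/4-.5,135+90.5/4-.5])
c,s=np.cos(q[2]),np.sin(q[2])
# T: TL corner only, at yaw of fit
w=atz(T2,uv,163); print("T centre from TL corner",w-np.array([c*70-s*100,s*70+c*100,0]))
E
```

```text
crate S (array([ 6.28956493e+02, -2.14021308e+02,  1.72193131e-01]), np.float64(0.21745967800823313))
crate T (array([ 6.27998815e+02, -2.18027452e+02,  1.74790767e-01]), np.float64(0.1533602525533446))
both free z [ 6.28199819e+02 -2.15913743e+02  6.17767856e+01  1.73419983e-01]
held S [ 6.27746895e+02 -2.10448294e+02  1.89101672e-01] 0.8639727705622978
150 (array([ 6.20530007e+02, -2.12183093e+02,  1.89158220e-01]), np.float64(0.46645256367784105))
175 (array([ 6.34403987e+02, -2.08846075e+02,  1.89049565e-01]), np.float64(1.3565725454868882))
T centre from TL corner [ 622.77160342 -217.61266884  163.        ]
```

jog_arm:
  increments:
    - [0,0.06,1,0,0,0.75,1]
    - [-0.05,0,1.2,0,0,0,1]
    - [0,0,1.2,0,0,0,1]
    - [0,0,0.8,0,0,0,1]
    - [0,0,0.3,0,0,0,1]
    - [0,0,0,0,0,0,1]
    - [0,0,0,0,0,0,1]

```text
clock: 11.38
eef_pos: [628.5, -215.7, 156.6]
eef_rot: [3.141, 0.0, 1.744]
wrist_force: [-0.2, 0.3, -6.9]
finger_gap: 15.9
```

```bash
python3 snap.py k4; python3 -c "
from h import *
togo([628.4,-215.4,156],np.pi/2+0.173)"
```

```text
clock 11.47 pos [ 628.5 -215.7  156.5] rot [3.141 0.    1.744] F [-0.3  0.1 -7.7] gap 16.3
shift cm (cur tool) [ 0.03 -0.    0.05] (tgt tool) [ 0.03 -0.    0.05] turn deg [ 0.03  0.02 -0.01]
```

View pics/k4S.png

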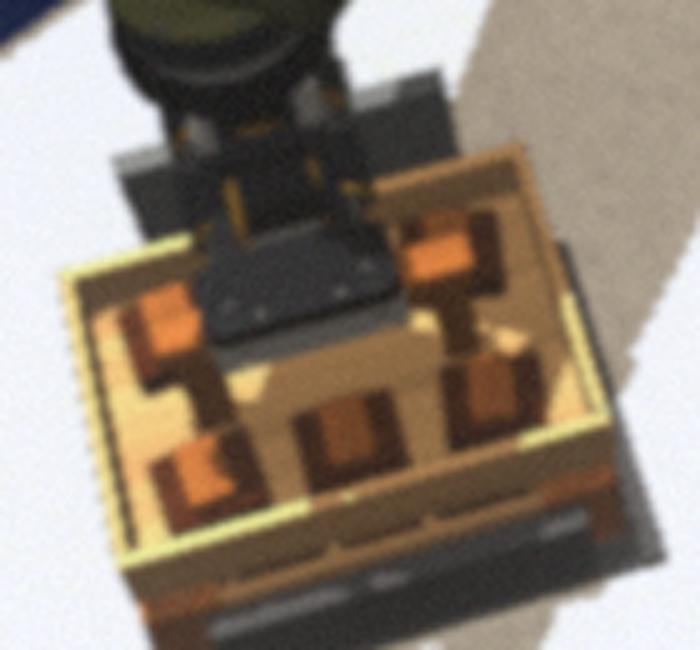

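View pics/k4T.png

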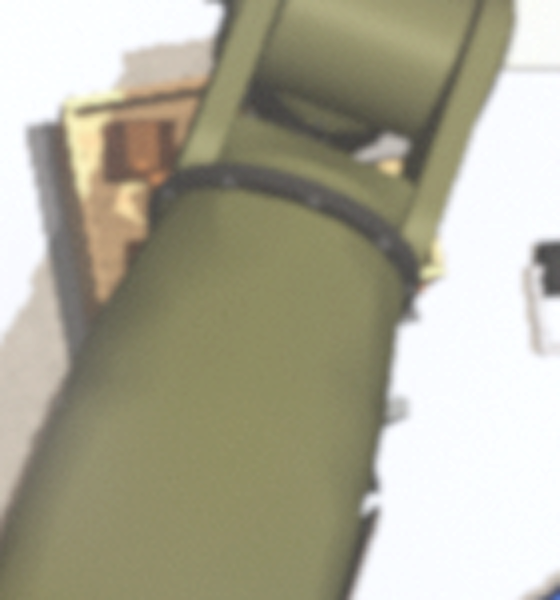

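Scene: tray rim corners at about (172,278), (264,254), (185,337), (282,308), sitting just above the crate, with its near posts peeking out at both ends. Top: the arm still hides most of it; the left corner is at (371,160).

```bash
python3 - <<'E'
from fit import *
import pickle
S2,T2=pickle.load(open("k4.pkl","rb"))
g={"TL":(62,268),"TR":(522,148),"BL":(125,562),"BR":(610,420)}
g={k:(160+(v[0]+.5)/5-.5,225+(v[1]+.5)/5-.5) for k,v in g.items()}
q,r=fitz([(S2,Ls[k],v) for k,v in g.items()],70,100,118.7,[600,0,0]);print("held S",q,r)
def q_(p,x,y,w=40,f=10):
    im=cv2.convertScaleAbs(cv2.resize(p["image"][y:y+w,x:x+w,::-1],None,fx=f,fy=f,interpolation=2),alpha=1.7)
    # overlay
    return im
# overlay model: crate rim (S est.) and predicted tray at crate pose, floor and rim at held height
def box(p,im,x0,y0,f,c,yaw,zs,col):
    for z in zs:
        P=[[c[0]+np.cos(yaw)*a*70-np.sin(yaw)*b*100,c[1]+np.sin(yaw)*a*70+np.cos(yaw)*b*100,z] for a,b in((1,1),(1,-1),(-1,-1),(-1,1))]
        u=proj(p,P); u=((u-[x0,y0]+.5)*f).astype(int); cv2.polylines(im,[u.reshape(-1,1,2)],True,col,1)
f=5;im=cv2.convertScaleAbs(cv2.resize(S2["image"][225:355,160:300,::-1],None,fx=f,fy=f,interpolation=2),alpha=1.5)
box(S2,im,160,225,f,(629,-214),.172,[63],(255,0,0)); box(S2,im,160,225,f,(629,-214),.172,[82.7,118.7],(0,0,255))
cv2.imwrite("pics/ovS.png",im)
f=5;im=cv2.convertScaleAbs(cv2.resize(T2["image"][140:240,355:475,::-1],None,fx=f,fy=f,interpolation=2),alpha=1.5)
box(T2,im,355,140,f,(628,-218),.174,[63],(255,0,0)); box(T2,im,355,140,f,(628,-218),.174,[118.7],(0,0,255))
cv2.imwrite("pics/ovT.png",im)
E
```

```text
held S [ 6.28129429e+02 -2.11916212e+02  1.69758356e-01] 1.0567820771288745
```

View pics/ovS.png

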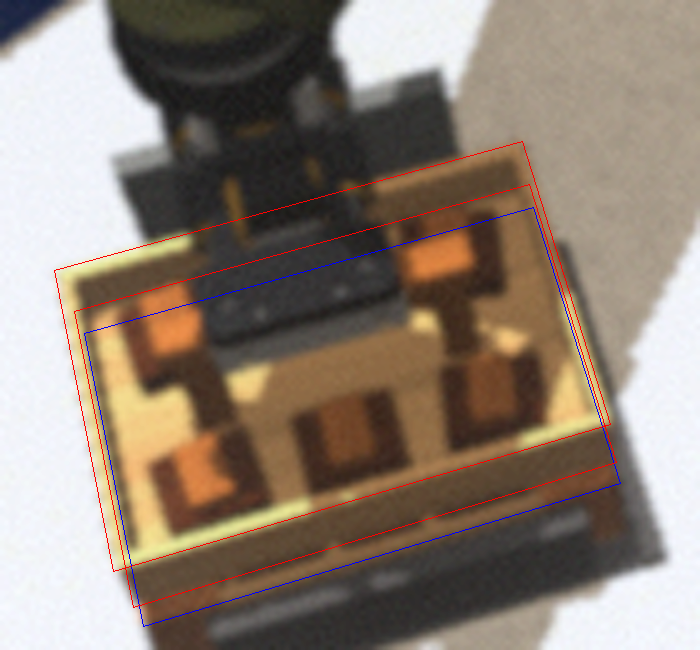

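View pics/ovT.png

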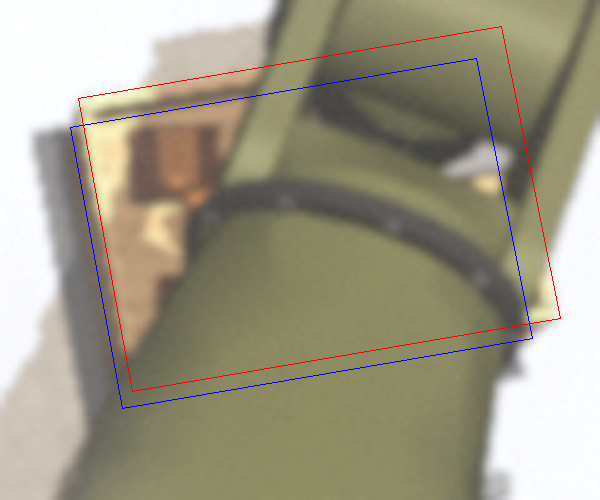

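```bash
cat > edge.py <<'E'
from fit import *
import pickle
from scipy.ndimage import map_coordinates
def C(c,yaw,a,b,z): return [c[0]+np.cos(yaw)*a*70-np.sin(yaw)*b*100,c[1]+np.sin(yaw)*a*70+np.cos(yaw)*b*100,z]
def prof(p,c,yaw,A,B,z,t0,t1,n=40,ch=2,show=True,W=6):
    # edge from local A to B; offsets measured outward; returns median offset (px) of half-level crossing
    a,b=proj(p,[C(c,yaw,*A,z),C(c,yaw,*B,z)]); m=proj(p,[c[0],c[1],z])[0]
    d=(b-a)/np.linalg.norm(b-a); nrm=np.array([-d[1],d[0]]); 
    if nrm@((a+b)/2-m)<0: nrm=-nrm
    ts=np.linspace(t0,t1,n); o=np.arange(-W,W+.01,.25)
    P=(a+(b-a)*ts[:,None])[:,None]+o[None,:,None]*nrm
    I=map_coordinates(p["image"][:,:,ch].astype(float),[P[...,1],P[...,0]],order=1)
    M=np.median(I,0)
    mm=np.linalg.norm(proj(p,[C(c,yaw,*A,z)])[0]-b)/ (140 if A[1]==B[1] else 200)
    if show: print(' '.join(f"{o[i]:+.0f}:{M[i]:.0f}" for i in range(0,len(o),4)))
    return o,M,1/mm
E
python3 - <<'E'
from edge import *
S0,T0=pickle.load(open("c0.pkl","rb")); S,T=pickle.load(open("k4.pkl","rb"))
for ch in (2,0):
    print("ch",ch)
    print("S crate -y posts TL");prof(S0,(629,-214),.172,(-1,-1),(1,-1),63,.03,.2,ch=ch)
    print("S crate -y posts BL");prof(S0,(629,-214),.172,(-1,-1),(1,-1),63,.85,.97,ch=ch)
    print("S tray -y 1");prof(S,(629,-214),.172,(-1,-1),(1,-1),118.7,.05,.5,ch=ch)
    print("S tray -y 2");prof(S,(629,-214),.172,(-1,-1),(1,-1),118.7,.5,.95,ch=ch)
    print("S crate +y TR");prof(S0,(629,-214),.172,(-1,1),(1,1),63,.03,.2,ch=ch)
    print("S crate +y BR");prof(S0,(629,-214),.172,(-1,1),(1,1),63,.85,.97,ch=ch)
    print("S tray +y 1");prof(S,(629,-214),.172,(-1,1),(1,1),118.7,.05,.45,ch=ch)
    print("S tray +y 2");prof(S,(629,-214),.172,(-1,1),(1,1),118.7,.6,.95,ch=ch)
    print("T crate +y TL");prof(T0,(628,-218),.174,(1,1),(-1,1),63,.03,.2,ch=ch)
    print("T crate +y BL");prof(T0,(628,-218),.174,(1,1),(-1,1),63,.85,.97,ch=ch)
    print("T tray +y");prof(T,(628,-218),.174,(1,1),(-1,1),118.7,.05,.6,ch=ch)
E
```

```text
ch 2
S crate -y posts TL
-6:39 -5:39 -4:35 -3:35 -2:41 -1:58 +0:93 +1:130 +2:148 +3:152 +4:153 +5:153 +6:153
S crate -y posts BL
-6:42 -5:42 -4:38 -3:39 -2:44 -1:63 +0:100 +1:134 +2:150 +3:153 +4:153 +5:154 +6:154
S tray -y 1
-6:70 -5:54 -4:55 -3:75 -2:96 -1:116 +0:141 +1:159 +2:166 +3:167 +4:167 +5:167 +6:167
S tray -y 2
-6:66 -5:52 -4:58 -3:80 -2:98 -1:118 +0:143 +1:159 +2:166 +3:167 +4:166 +5:167 +6:166
S crate +y TR
-6:40 -5:39 -4:39 -3:41 -2:49 -1:77 +0:111 +1:134 +2:143 +3:145 +4:149 +5:151 +6:153
S crate +y BR
-6:41 -5:41 -4:39 -3:41 -2:44 -1:48 +0:54 +1:59 +2:62 +3:69 +4:94 +5:126 +6:147
S tray +y 1
-6:47 -5:46 -4:43 -3:42 -2:47 -1:56 +0:67 +1:81 +2:88 +3:90 +4:91 +5:91 +6:91
S tray +y 2
-6:66 -5:73 -4:71 -3:71 -2:81 -1:87 +0:75 +1:57 +2:58 +3:76 +4:89 +5:92 +6:93
T crate +y TL
-6:70 -5:69 -4:69 -3:70 -2:70 -1:68 +0:62 +1:60 +2:66 +3:78 +4:86 +5:88 +6:89
T crate +y BL
-6:73 -5:72 -4:73 -3:73 -2:73 -1:71 +0:66 +1:64 +2:70 +3:80 +4:88 +5:91 +6:93
T tray +y
-6:82 -5:84 -4:89 -3:102 -2:113 -1:117 +0:103 +1:79 +2:66 +3:64 +4:66 +5:72 +6:82
ch 0
S crate -y posts TL
-6:106 -5:105 -4
[... 382 characters left out ...]
61
S crate +y TR
-6:108 -5:107 -4:106 -3:115 -2:127 -1:133 +0:138 +1:139 +2:138 +3:140 +4:144 +5:146 +6:147
S crate +y BR
-6:124 -5:120 -4:113 -3:116 -2:127 -1:122 +0:100 +1:76 +2:66 +3:72 +4:94 +5:124 +6:142
S tray +y 1
-6:95 -5:92 -4:84 -3:83 -2:93 -1:101 +0:104 +1:106 +2:109 +3:110 +4:111 +5:111 +6:111
S tray +y 2
-6:126 -5:139 -4:134 -3:125 -2:137 -1:145 +0:122 +1:83 +2:71 +3:90 +4:107 +5:112 +6:113
T crate +y TL
-6:138 -5:136 -4:135 -3:135 -2:134 -1:126 +0:103 +1:79 +2:72 +3:80 +4:88 +5:90 +6:91
T crate +y BL
-6:141 -5:139 -4:137 -3:135 -2:134 -1:124 +0:102 +1:81 +2:76 +3:83 +4:91 +5:93 +6:95
T tray +y
-6:124 -5:126 -4:130 -3:142 -2:154 -1:156 +0:136 +1:104 +2:83 +3:78 +4:76 +5:77 +6:84
```

```bash
python3 - <<'E'
from edge import *
S0,T0=pickle.load(open("c0.pkl","rb")); S,T=pickle.load(open("k4.pkl","rb"))
for ch in (2,0):
    print("ch",ch)
    print("S crate +x BLpost");prof(S0,(629,-214),.172,(1,-1),(1,1),63,.02,.12,ch=ch)
    print("S crate +x BRpost");prof(S0,(629,-214),.172,(1,-1),(1,1),63,.88,.98,ch=ch)
    print("S tray +x L");prof(S,(629,-214),.172,(1,-1),(1,1),118.7,.05,.35,ch=ch)
    print("S tray +x R");prof(S,(629,-214),.172,(1,-1),(1,1),118.7,.85,.98,ch=ch)
    print("S crate -x TL");prof(S0,(629,-214),.172,(-1,-1),(-1,1),63,.02,.12,ch=ch)
    print("S crate -x TR");prof(S0,(629,-214),.172,(-1,-1),(-1,1),63,.88,.98,ch=ch)
    print("S tray -x L");prof(S,(629,-214),.172,(-1,-1),(-1,1),118.7,.04,.12,ch=ch)
    print("S tray -x L2");prof(S,(629,-214),.172,(-1,-1),(-1,1),118.7,.12,.25,ch=ch)
    print("S tray -x R");prof(S,(629,-214),.172,(-1,-1),(-1,1),118.7,.9,.98,ch=ch)
    print("T crate +x TL");prof(T0,(628,-218),.174,(1,1),(1,-1),63,.02,.12,ch=ch)
    print("T tray +x TL");prof(T,(628,-218),.174,(1,1),(1,-1),118.7,.05,.15,ch=ch)
    print("T tray +x TL");prof(T,(628,-218),.174,(1,1),(1,-1),118.7,.15,.35,ch=ch)
E
```

```text
ch 2
S crate +x BLpost
-6:42 -5:44 -4:43 -3:42 -2:43 -1:41 +0:35 +1:30 +2:29 +3:30 +4:29 +5:30 +6:30
S crate +x BRpost
-6:41 -5:42 -4:42 -3:42 -2:42 -1:38 +0:33 +1:31 +2:31 +3:32 +4:33 +5:34 +6:32
S tray +x L
-6:30 -5:32 -4:41 -3:68 -2:93 -1:92 +0:69 +1:46 +2:38 +3:37 +4:37 +5:38 +6:37
S tray +x R
-6:74 -5:75 -4:76 -3:85 -2:92 -1:83 +0:59 +1:41 +2:37 +3:36 +4:37 +5:37 +6:35
S crate -x TL
-6:32 -5:30 -4:31 -3:34 -2:42 -1:61 +0:100 +1:136 +2:150 +3:153 +4:153 +5:152 +6:153
S crate -x TR
-6:34 -5:31 -4:30 -3:33 -2:39 -1:53 +0:89 +1:130 +2:148 +3:151 +4:151 +5:150 +6:149
S tray -x L
-6:38 -5:38 -4:42 -3:62 -2:90 -1:115 +0:141 +1:159 +2:166 +3:166 +4:166 +5:167 +6:167
S tray -x L2
-6:37 -5:36 -4:41 -3:59 -2:86 -1:106 +0:120 +1:132 +2:136 +3:127 +4:120 +5:120 +6:119
S tray -x R
-6:33 -5:33 -4:34 -3:38 -2:47 -1:56 +0:69 +1:81 +2:88 +3:90 +4:90 +5:91 +6:91
T crate +x TL
-6:70 -5:68 -4:62 -3:62 -2:66 -1:71 +0:77 +1:85 +2:102 +3:124 +4:139 +5:149 +6:153
T tray +x TL
-6:105 -5:87 -4:76 -3:91 -2:117 -1:136 +0:153 +1:166 +2:171 +3:172 +4:172 +5:172 +6:173
T tray +x TL
-6:77 -5:68 -4:64 -3:70 -2:8
[... 567 characters left out ...]
x TR
-6:83 -5:60 -4:57 -3:74 -2:102 -1:125 +0:136 +1:143 +2:147 +3:148 +4:147 +5:147 +6:147
S tray -x L
-6:63 -5:64 -4:72 -3:102 -2:138 -1:156 +0:159 +1:160 +2:161 +3:161 +4:161 +5:161 +6:160
S tray -x L2
-6:61 -5:62 -4:71 -3:98 -2:134 -1:149 +0:145 +1:135 +2:131 +3:123 +4:117 +5:117 +6:116
S tray -x R
-6:59 -5:61 -4:63 -3:74 -2:94 -1:106 +0:108 +1:106 +2:108 +3:109 +4:110 +5:112 +6:111
T crate +x TL
-6:136 -5:129 -4:112 -3:109 -2:123 -1:131 +0:120 +1:103 +2:104 +3:121 +4:135 +5:145 +6:149
T tray +x TL
-6:146 -5:119 -4:100 -3:118 -2:148 -1:162 +0:165 +1:166 +2:167 +3:168 +4:168 +5:168 +6:168
T tray +x TL
-6:115 -5:97 -4:87 -3:101 -2:124 -1:135 +0:137 +1:137 +2:136 +3:136 +4:137 +5:138 +6:137
```

Comparing edges at half level, both views put the tray about 1.2 mm too far towards +y, with x and yaw good. I'll correct that and start lowering.

jog_arm:
  increments:
    - [-0.12,0,0,0,0,0,1]
    - [0,0,0.3,0,0,0,1]
    - [0,0,0.3,0,0,0,1]
    - [0,0,0.3,0,0,0,1]
    - [0,0,0.2,0,0,0,1]
    - [0,0,0,0,0,0,1]

```text
clock: 12.22
eef_pos: [628.5, -216.8, 144.9]
eef_rot: [-3.141, -0.0, 1.744]
wrist_force: [-0.3, -0.1, -7.3]
finger_gap: 16.4
```

```bash
python3 -c "
from h import *
s=read_state();print(s['eef_pos'],s['eef_rot'],s['wrist_force'],s['moment'])"
```

```text
[ 628.47638087 -216.80992748  144.85067594] [-3.14136037e+00 -1.67462774e-04  1.74357680e+00] [-0.31518463 -0.12434412 -7.3244103 ] [-0.0615395   0.11206267  0.02731697]
```

The lug tips are about 4 mm inside the sockets with no contact force. Continuing gently.

jog_arm:
  increments:
    - [0,0,0.15,0,0,0,1]
    - [0,0,0.15,0,0,0,1]
    - [0,0,0.15,0,0,0,1]
    - [0,0,0,0,0,0,1]

```text
clock: 12.72
eef_pos: [628.5, -216.8, 140.4]
eef_rot: [-3.141, -0.0, 1.744]
wrist_force: [-0.3, -0.1, -7.3]
finger_gap: 16.2
```

jog_arm:
  increments:
    - [0,0,0.1,0,0,0,1]
    - [0,0,0.1,0,0,0,1]
    - [0,0,0.1,0,0,0,1]
    - [0,0,0,0,0,0,1]

```text
clock: 13.22
eef_pos: [628.5, -216.8, 137.4]
eef_rot: [-3.141, -0.0, 1.744]
wrist_force: [0.5, 0.0, -7.3]
finger_gap: 16.4
```

jog_arm:
  increments:
    - [0,0,0.05,0,0,0,1]
    - [0,0,0.05,0,0,0,1]
    - [0,0,0,0,0,0,1]

```text
clock: 13.6
eef_pos: [628.7, -216.9, 137.2]
eef_rot: [3.141, 0.0, 1.744]
wrist_force: [-0.8, 0.6, -0.4]
finger_gap: 16.0
```

jog_arm:
  increments:
    - [0,0,0.05,0,0,0,1]
    - [0,0,0.05,0,0,0,1]
    - [0,0,0,0,0,0,1]

```text
clock: 13.98
eef_pos: [628.7, -216.9, 137.1]
eef_rot: [3.14, 0.001, 1.744]
wrist_force: [-5.2, 1.7, 8.4]
finger_gap: 16.5
```

Contact came at TCP z ≈ 137, which matches the height for home (about 136.7), and the weight has transferred. I'll relax slightly, open and rise.

jog_arm:
  increments:
    - [0,0,-0.07,0,0,0,1]
    - [0,0,0,0,0,0,2]
    - [0,0,0,0,0,0,3]
    - [0,0,0,0,0,0,5]
    - [0,0,0,0,0,0,6]
    - [0,0,0,0,0,0,6]

```text
clock: 14.72
eef_pos: [628.5, -216.9, 136.2]
eef_rot: [-3.142, -0.0, 1.744]
wrist_force: [-0.0, -0.2, -0.7]
finger_gap: 56.6
```

jog_arm:
  increments:
    - [0,0,-1,0,0,0,6]
    - [0,0,-2,0,0,0,6]
    - [0,0,-3,0,0,0,6]
    - [0,0,-3,0,0,0,6]
    - [0,0,-2,0,0,0,6]

```text
clock: 15.35
eef_pos: [628.7, -216.9, 248.8]
eef_rot: [3.14, 0.001, 1.744]
wrist_force: [0.5, -0.1, 0.0]
finger_gap: 59.9
```

jog_arm:
  increments:
    - [0,0,0,0,0,10,3]
    - [0,0,0,0,0,10,1]
    - [0,0,0,0,0,10,0]
    - [0,0,0,0,0,10,0]
    - [0,0,0,0,0,10,0]
    - [0,0,0,0,0,10,0]
    - [0,0,0,0,0,10,0]
    - [0,0,0,0,0,10,0]
    - [0,0,0,0,0,10,0]
    - [-1.5,-0.5,0,0,0,0,0]
    - [-2.5,-0.8,0,0,0,0,0]
    - [-2.7,-0.8,0,0,0,0,0]
    - [-2.7,-0.8,0,0,0,0,0]
    - [-2.7,-0.8,0,0,0,0,0]
    - [-2.5,-0.8,0,0,0,0,0]
    - [-1.8,-0.6,0,0,0,0,0]
    - [-1,-0.3,0,0,0,0,0]
    - [-0.3,0,0,0,0,0,0]
    - [0,0,0,0,0,0,0]

```text
clock: 17.73
eef_pos: [445.2, -194.2, 246.4]
eef_rot: [3.141, -0.0, 0.173]
wrist_force: [0.3, 0.9, -0.1]
finger_gap: 0.1
```

```bash
python3 snap.py k5; python3 -c "
from h import *
togo([445,-194,60],-np.pi/2+0.173+np.pi/2)"
```

```text
clock 17.82 pos [ 445.2 -194.1  246.2] rot [-3.141  0.     0.173] F [0.7 0.4 0.4] gap 0.4
shift cm (cur tool) [-0.02 -0.02 18.62] (tgt tool) [-0.02 -0.02 18.62] turn deg [-0.01  0.01 -0.01]
```

View pics/k5S.png

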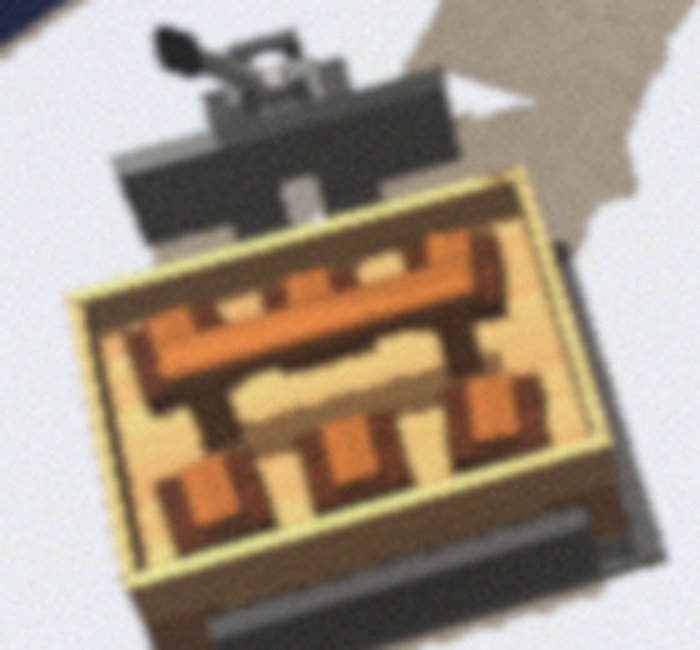

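View pics/k5T.png

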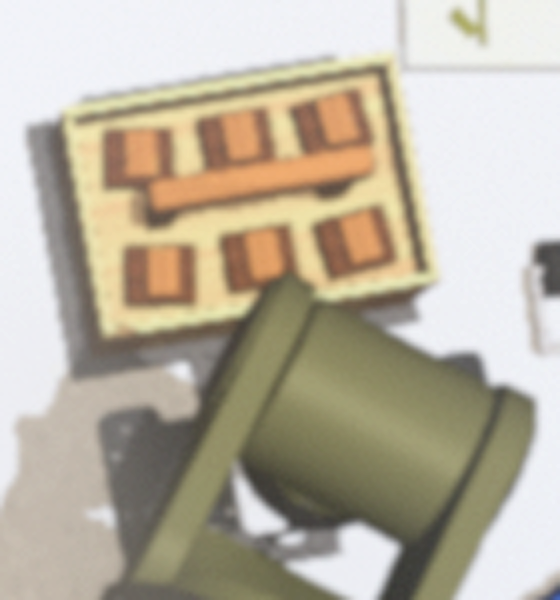

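The tray sits squarely on the crate. Scene rim corners are at about (173,284), (265,259), (186,342), (281,313) with no gap; top rim corners are at about (371,163), (455,149), (380,220), (464,204). A quick height check:

```bash
python3 - <<'E'
from fit import *
from edge import prof
import pickle
S,T=pickle.load(open("k5.pkl","rb"))
gs={"TL":(68,297),"TR":(525,168),"BL":(130,587),"BR":(610,440)};gs={k:(160+(v[0]+.5)/5-.5,225+(v[1]+.5)/5-.5) for k,v in gs.items()}
gt={"TL":(63,110),"TR":(400,53),"BL":(102,342),"BR":(438,280)};gt={k:(355+(v[0]+.5)/4-.5,135+(v[1]+.5)/4-.5) for k,v in gt.items()}
o=[(S,Ls[k],v) for k,v in gs.items()];p=[(T,L[k],v) for k,v in gt.items()]
print("both",fitrect(o+p,70,100,[628,-215,99,.17])[0]);print("S",fitz(o,70,100,99,[628,-215,.17]));print("T",fitz(p,70,100,99,[628,-215,.17]))
# tilt: each corner's z by triangulation (name maps)
m={"TL":"BR","TR":"BL","BL":"TR","BR":"TL"}
for k in gs: print(k,np.round(tri(S,gs[k],T,gt[m[k]] if False else gt[{"TL":"BR","TR":"BL","BL":"TR","BR":"TL"}[k]]),1))
E
```

```text
both [ 6.26838960e+02 -2.16360573e+02  9.56583879e+01  1.74618380e-01]
S (array([ 6.28623189e+02, -2.13514440e+02,  1.78551351e-01]), np.float64(0.7278738543512785))
T (array([ 6.26355845e+02, -2.19044777e+02,  1.70174919e-01]), np.float64(0.6443915467067824))
TL [ 576.9 -326.3   95.7]
TR [ 540.2 -130.1   92.5]
BL [ 712.6 -303.6   98.3]
BR [ 677.8 -107.    98.5]
```

Rim height is 95.7 (it read 45.9 at the start for 48), so it rose about 50 of the expected 51 mm and is home. Next I lower the closed fingers behind the bare part of the stop's back.

jog_arm:
  increments:
    - [0,0,1.5,0,0,0,0]
    - [0,0,2.5,0,0,0,0]
    - [0,0,3,0,0,0,0]
    - [0,0,3,0,0,0,0]
    - [0,0,3,0,0,0,0]
    - [0,0,2.5,0,0,0,0]
    - [0,0,2,0,0,0,0]
    - [0,0,1,0,0,0,0]
    - [0,0,0,0,0,0,0]

```text
clock: 18.95
eef_pos: [444.6, -193.9, 60.6]
eef_rot: [-3.141, 0.001, 0.173]
wrist_force: [-0.8, 0.0, 0.0]
finger_gap: 0.4
```

```bash
python3 snap.py k6; python3 -c "
from h import *
s=read_state();print(s['eef_pos'],s['wrist_force'])"
```

```text
[ 445.14890213 -194.19969237   61.69374134] [-0.40948505 -0.59615895  1.00764766]
```

View pics/k6S.png

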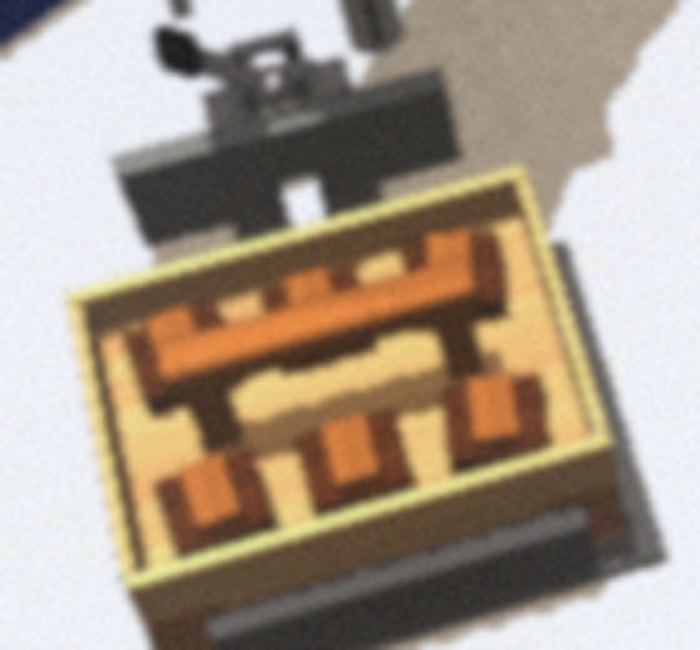

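Fingertips show at about (235,231), behind the plate's bare +y part and clear of the carriage. Approaching.

jog_arm:
  increments:
    - [0.7,0,0,0,0,0,0]
    - [0.7,0,0,0,0,0,0]
    - [0.5,0,0,0,0,0,0]
    - [0.5,0,0,0,0,0,0]
    - [0.5,0,0,0,0,0,0]

```text
clock: 19.68
eef_pos: [473.5, -189.0, 61.2]
eef_rot: [-3.141, 0.001, 0.173]
wrist_force: [-3.4, 1.1, 1.6]
finger_gap: 0.5
```

jog_arm:
  increments:
    - [0.6,0,0,0,0,0,0]
    - [0.6,0,0,0,0,0,0]
    - [0.6,0,0,0,0,0,0]
    - [0.6,0,0,0,0,0,0]
    - [0.6,0,0,0,0,0,0]

```text
clock: 20.3
eef_pos: [503.4, -183.8, 61.2]
eef_rot: [-3.141, 0.0, 0.173]
wrist_force: [-3.6, 0.8, 2.5]
finger_gap: 0.4
```

jog_arm:
  increments:
    - [0.5,0,0,0,0,0,0]
    - [0.5,0,0,0,0,0,0]
    - [0.5,0,0,0,0,0,0]
    - [0.3,0,0,0,0,0,0]

```text
clock: 20.8
eef_pos: [521.0, -180.7, 61.2]
eef_rot: [-3.142, 0.0, 0.173]
wrist_force: [-2.5, 1.0, 1.1]
finger_gap: 0.1
```

jog_arm:
  increments:
    - [0.15,0,0,0,0,0,0]
    - [0.15,0,0,0,0,0,0]

```text
clock: 21.05
eef_pos: [523.7, -180.3, 61.2]
eef_rot: [-3.141, 0.0, 0.173]
wrist_force: [-2.2, 0.3, 1.1]
finger_gap: 0.8
```

jog_arm:
  increments:
    - [0.1,0,0,0,0,0,0]
    - [0.1,0,0,0,0,0,0]

```text
clock: 21.3
eef_pos: [525.6, -179.9, 61.2]
eef_rot: [-3.141, 0.0, 0.173]
wrist_force: [-3.2, 1.5, -0.4]
finger_gap: 0.4
```

jog_arm:
  increments:
    - [0.1,0,0,0,0,0,0]
    - [0.1,0,0,0,0,0,0]

```text
clock: 21.55
eef_pos: [527.6, -179.6, 61.2]
eef_rot: [-3.142, 0.0, 0.173]
wrist_force: [-3.0, 1.8, 0.0]
finger_gap: 0.7
```

jog_arm:
  increments:
    - [0.1,0,0,0,0,0,0]
    - [0.1,0,0,0,0,0,0]

```text
clock: 21.8
eef_pos: [529.3, -179.3, 61.2]
eef_rot: [-3.141, 0.001, 0.173]
wrist_force: [-8.3, 1.0, 2.5]
finger_gap: 0.5
```

jog_arm:
  increments:
    - [0.1,0,0,0,0,0,0]
    - [0.1,0,0,0,0,0,0]

```text
clock: 22.05
eef_pos: [529.7, -179.2, 61.2]
eef_rot: [-3.141, 0.005, 0.173]
wrist_force: [-20.6, -0.7, 10.3]
finger_gap: 0.6
```

jog_arm:
  increments:
    - [0,0,0,0,0,0,0]
    - [0,0,0,0,0,0,0]

```text
clock: 22.3
eef_pos: [529.8, -179.2, 61.2]
eef_rot: [-3.141, 0.004, 0.173]
wrist_force: [-17.5, -1.0, 8.8]
finger_gap: 0.3
```

```bash
python3 snap.py k7
```

```text
(no output)
```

View pics/k7S.png

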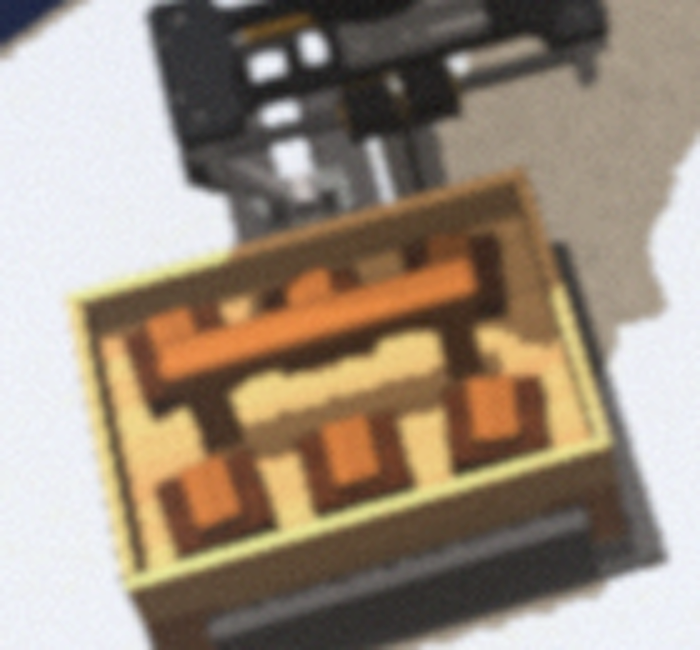

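The plate is in contact with the stack: position stalled at TCP (529.8, −179.2) under 17–20 N, and the face then lies where the crate's −x side was measured. The picture shows the tray undisturbed. Backing off and rising.

jog_arm:
  increments:
    - [-0.2,0,0,0,0,0,0]
    - [-0.5,0,0,0,0,0,0]
    - [-1,0,0,0,0,0,0]
    - [-1,0,-1,0,0,0,0]
    - [0,0,-3,0,0,0,0]
    - [0,0,-3,0,0,0,0]
    - [0,0,-3,0,0,0,0]
    - [0,0,-2,0,0,0,0]
    - [0,0,0,0,0,0,0]

```text
clock: 23.52
eef_pos: [505.2, -184.0, 183.0]
eef_rot: [3.14, -0.003, 0.173]
wrist_force: [-0.2, -0.9, -0.2]
finger_gap: 0.6
```

```bash
python3 snap.py k8; python3 -c "
from h import *
togo([520.1,-262.9,181],0.173)"
```

```text
clock 23.62 pos [ 504.5 -183.6  180.8] rot [-3.141  0.     0.173] F [ 0.2  0.8 -0.1] gap 0.4
shift cm (cur tool) [ 0.17  8.08 -0.02] (tgt tool) [ 0.17  8.08 -0.02] turn deg [-0.01  0.01 -0.02]
```

View pics/k8S.png

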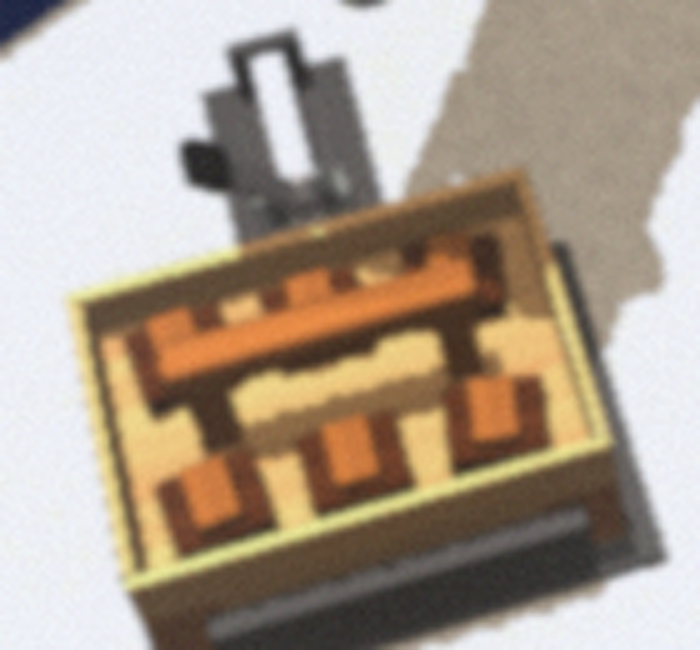

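View pics/k8T.png

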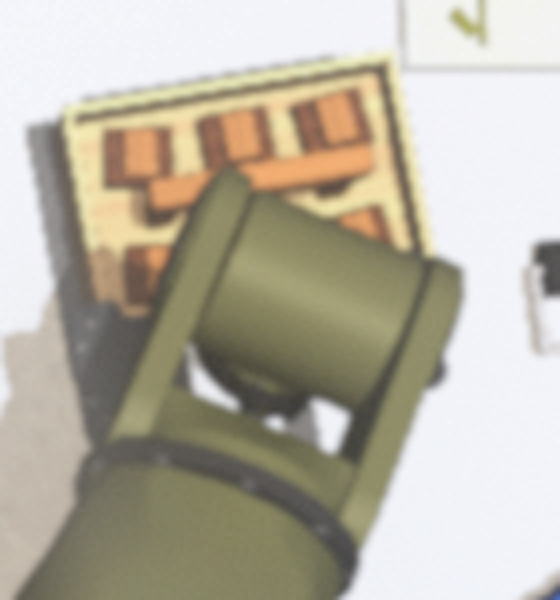

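The scene view shows the plate tucked against the stack, with the lever grip at about (200,257); in top it just peeks out at (465,227). Checking the predicted grip position:

```bash
python3 - <<'E'
from h import *
import pickle
S,T=pickle.load(open("k8.pkl","rb"))
g=[520.6,-265.9,95]
print(proj(S,g),proj(T,g)); print(tri(S,(200.6,257.6),T,(464.6,227.3)), atz(S,(200.6,257.6),95))
E
```

```text
[[200.46423211 257.88413634]] [[437.7585728 228.4085844]]
[ 525.01641498 -294.74518162  114.39353476] [ 519.91663115 -265.59273531   95.        ]
```

jog_arm:
  increments:
    - [0,1,0,0,0,0,0]
    - [0.1,2,0,0,0,0,0]
    - [0.1,2.2,0,0,0,0,0]
    - [0,1.7,0,0,0,0,0]
    - [0,1,0,0,0,0,0]
    - [0,0.2,0,0,0,0,0]
    - [0,0,1.5,0,0,0,0]
    - [0,0,1.5,0,0,0,0]
    - [0,0,0,0,0,0,0]

```text
clock: 24.75
eef_pos: [520.2, -262.3, 149.5]
eef_rot: [-3.14, 0.002, 0.173]
wrist_force: [0.2, 0.0, 0.7]
finger_gap: 0.6
```

```bash
python3 snap.py k9; python3 -c "
from h import *
togo([520.1,-262.9,150],0.173)"
```

```text
clock 24.85 pos [ 520.9 -262.8  151.2] rot [-3.141  0.     0.173] F [-0.3  0.3  1.1] gap 0.5
shift cm (cur tool) [-0.08 -0.01  0.12] (tgt tool) [-0.08 -0.01  0.12] turn deg [-0.01  0.01  0.01]
```

View pics/k9S.png

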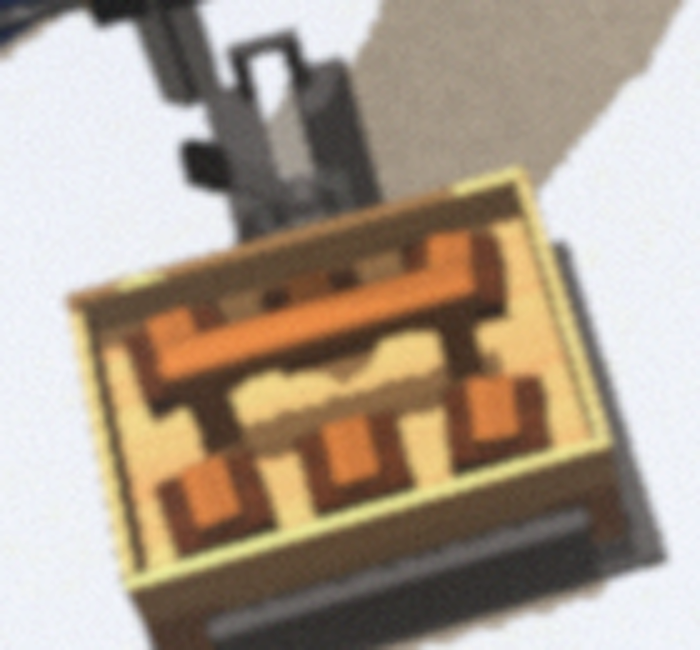

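Scene agrees with the prediction: grip at (201,258), fingertips above it at (196,243). The dark top-view blob was part of the gripper. Pressing down.

jog_arm:
  increments:
    - [-0.08,0,0.8,0,0,0,0]
    - [0,0,0.8,0,0,0,0]
    - [0,0,0.8,0,0,0,0]
    - [0,0,0.5,0,0,0,0]

```text
clock: 25.35
eef_pos: [519.9, -263.1, 121.5]
eef_rot: [-3.141, 0.0, 0.173]
wrist_force: [0.4, -1.0, -1.1]
finger_gap: 0.3
```

jog_arm:
  increments:
    - [0,0,0.5,0,0,0,0]
    - [0,0,0.5,0,0,0,0]
    - [0,0,0.5,0,0,0,0]

```text
clock: 25.72
eef_pos: [520.1, -263.2, 107.0]
eef_rot: [3.142, -0.0, 0.173]
wrist_force: [0.2, -1.0, -0.5]
finger_gap: 0.3
```

jog_arm:
  increments:
    - [0,0,0.5,0,0,0,0]
    - [0,0,0.5,0,0,0,0]
    - [0,0,0.4,0,0,0,0]

```text
clock: 26.1
eef_pos: [520.1, -263.2, 93.0]
eef_rot: [-3.142, 0.0, 0.173]
wrist_force: [-0.0, -0.8, 1.0]
finger_gap: 0.3
```

```bash
python3 snap.py k10; python3 -c "
from h import *
for i in range(3):
  s=read_state();print(s['eef_pos'],s['wrist_force'])"
```

```text
[ 519.92173628 -263.08908481   92.78254532] [ 0.05129395 -0.14967642 -0.11919055]
[ 519.92173628 -263.08908481   92.78254532] [ 0.05129395 -0.14967642 -0.11919055]
[ 519.92173628 -263.08908481   92.78254532] [ 0.05129395 -0.14967642 -0.11919055]
```

View pics/k10S.png

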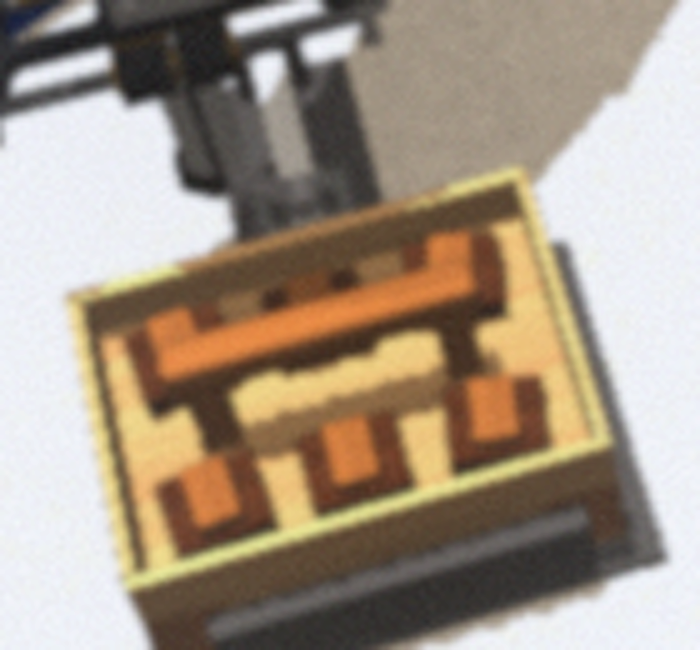

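```bash
python3 - <<'E'
import pickle,cv2,numpy as np
from h import proj
ims=[]
for n in("k8","k9","k10"):
    S,T=pickle.load(open(n+".pkl","rb"))
    im=cv2.convertScaleAbs(cv2.resize(S["image"][225:280,185:240,::-1],None,fx=7,fy=7,interpolation=2),alpha=1.8)[:, :266]
    ims.append(im)
cv2.imwrite("pics/z10.png",np.hstack(ims))
S,T=pickle.load(open("k10.pkl","rb"))
print(proj(S,[[519.9,-263.1,70.8]]))
# hinge, tip predictions for lever angles
c,s=.9851,.1721
def W(bx,by,z): return [bx*c-by*s,bx*s+by*c,z]
for a in(52,30,15,0):
    r=np.radians(a); print(a,proj(S,[W(467.1,-318.5-54*np.cos(r),52+54*np.sin(r))]))
E
```

```text
[[203.80754365 263.14303083]]
52 [[200.40350266 258.03314355]]
30 [[195.65260273 263.3826252 ]]
15 [[194.39504426 267.05837023]]
0 [[194.82190027 270.45200818]]
```

View pics/z10.png

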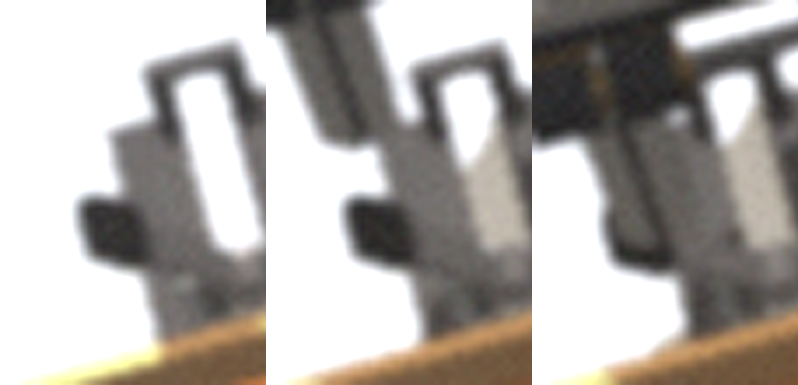

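```bash
python3 - <<'E'
import pickle,cv2,numpy as np
from h import proj
c,s=.9851,.1721
def draw(n,tcp,out):
    S,T=pickle.load(open(n+".pkl","rb"))
    f=10;x0,y0=180,222
    im=cv2.convertScaleAbs(cv2.resize(S["image"][y0:y0+58,x0:x0+60,::-1],None,fx=f,fy=f,interpolation=2),alpha=1.8)
    ex=np.array([c,s,0]);ey=np.array([-s,c,0])
    t=np.array(tcp)
    for z,col in((-22,(0,0,255)),(20,(0,255,255))):
        P=[t+a*8*ex+b*12.5*ey+[0,0,z] for a,b in((1,1),(1,-1),(-1,-1),(-1,1))]
        u=((proj(S,P)-[x0,y0]+.5)*f).astype(int);cv2.polylines(im,[u.reshape(-1,1,2)],True,col,1)
    h=np.array([467.1*c+318.5*s,467.1*s-318.5*c,52])
    r=np.radians(52)
    u=((proj(S,[h,h-ey*65*np.cos(r)+[0,0,65*np.sin(r)]])-[x0,y0]+.5)*f).astype(int);cv2.line(im,tuple(map(int,u[0])),tuple(map(int,u[1])),(255,0,255),1)
    return im
a=draw("k9",[520.9,-262.8,151.2],0);b=draw("k10",[519.9,-263.1,92.8],0)
cv2.imwrite("pics/ov10.png",cv2.resize(np.hstack([a[:,:400],b[:,:400]]),None,fx=1,fy=1))
E
```

```text
(no output)
```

View pics/ov10.png

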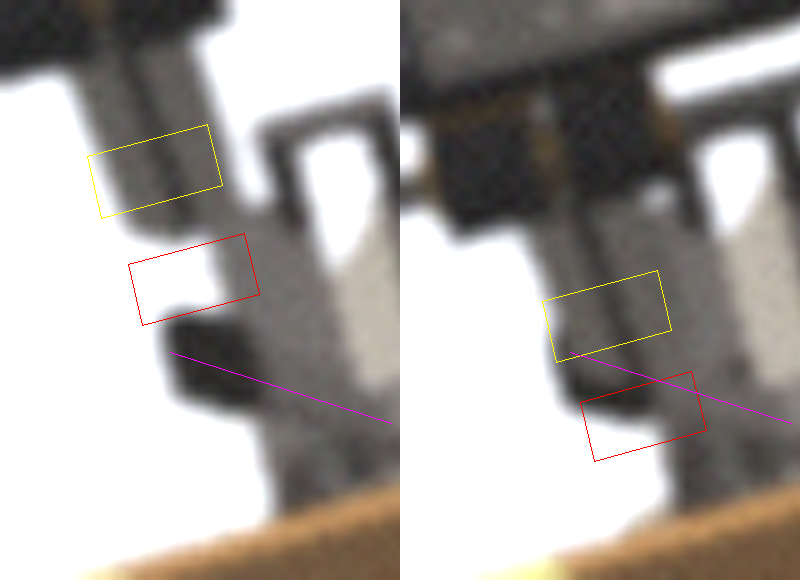

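```bash
python3 - <<'E'
import pickle,cv2,numpy as np
from h import proj
c,s=.9851,.1721
ims=[]
for n,tcp,x0,y0 in(("k6",[445.1,-194.2,61.5],215,200),("k8",[504.5,-183.6,180.8],215,190),("k5",[445.2,-194.1,246.2],215,150)):
    S,T=pickle.load(open(n+".pkl","rb"))
    f=8
    im=cv2.convertScaleAbs(cv2.resize(S["image"][y0:y0+60,x0:x0+32,::-1],None,fx=f,fy=f,interpolation=2),alpha=1.8)
    ex=np.array([c,s,0]);ey=np.array([-s,c,0]); t=np.array(tcp)
    for z,col in((-22,(0,0,255)),(20,(0,255,255))):
        P=[t+a*8*ex+b*12.5*ey+[0,0,z] for a,b in((1,1),(1,-1),(-1,-1),(-1,1))]
        u=((proj(S,P)-[x0,y0]+.5)*f).astype(int);cv2.polylines(im,[u.reshape(-1,1,2)],True,col,1)
    ims.append(im)
cv2.imwrite("pics/ov6.png",np.hstack(ims))
E
```

```text
(no output)
```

View pics/ov6.png

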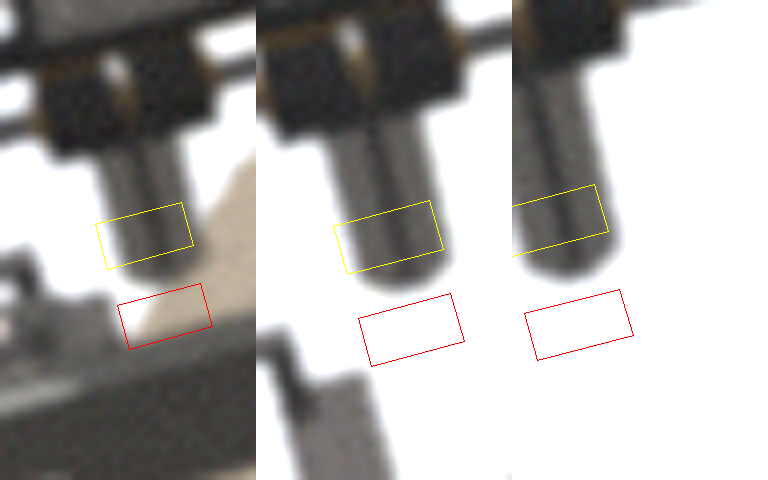

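The overlay shows the closed fingertips ending nearer the TCP than I assumed, by about 20 mm. So the fingers are still just above the lever, which has not moved. Continuing down gently while watching the force.

jog_arm:
  increments:
    - [0,0,0.3,0,0,0,0]
    - [0,0,0.3,0,0,0,0]

```text
clock: 26.45
eef_pos: [520.1, -263.2, 87.2]
eef_rot: [3.141, -0.0, 0.173]
wrist_force: [0.6, -0.1, 1.4]
finger_gap: 0.4
```

jog_arm:
  increments:
    - [0,0,0.3,0,0,0,0]
    - [0,0,0.3,0,0,0,0]

```text
clock: 26.7
eef_pos: [520.1, -263.2, 81.1]
eef_rot: [-3.142, -0.0, 0.173]
wrist_force: [0.6, 0.0, 0.3]
finger_gap: 0.5
```

```bash
python3 - <<'E'
from h import *
S=camera("scene");T=camera("top")
import pickle;pickle.dump((S,T),open("k11.pkl","wb"))
a=cv2.convertScaleAbs(cv2.resize(S["image"][222:280,180:240,::-1],None,fx=8,fy=8,interpolation=2),alpha=1.8)
b=cv2.convertScaleAbs(cv2.resize(T["image"][200:258,420:470,::-1],None,fx=6,fy=8,interpolation=2),alpha=1.8)
cv2.imwrite("pics/z11.png",np.hstack([a,b])); print(read_state()["eef_pos"],read_state()["wrist_force"])
E
```

```text
[ 519.9207766  -263.09561336   80.84884258] [-0.27617968  0.0889327  -0.94531248]
```

View pics/z11.png

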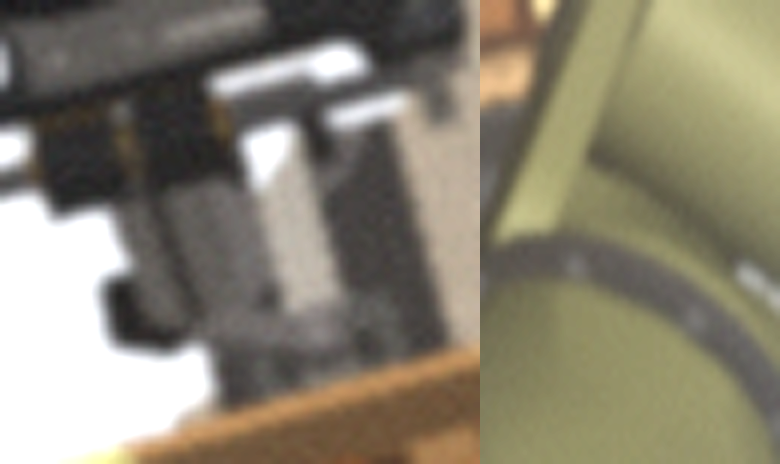

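In the scene view the grip has moved left and down to about (198,262), so the lever is already turning (about 33°) under a light force. Continuing.

jog_arm:
  increments:
    - [0,0,0.3,0,0,0,0]
    - [0,0,0.3,0,0,0,0]
    - [0,0,0.3,0,0,0,0]

```text
clock: 27.18
eef_pos: [520.1, -263.2, 72.0]
eef_rot: [-3.142, 0.0, 0.173]
wrist_force: [-0.7, -0.6, 0.6]
finger_gap: 0.5
```

jog_arm:
  increments:
    - [0,0,0.3,0,0,0,0]
    - [0,0,0.3,0,0,0,0]

```text
clock: 27.42
eef_pos: [520.1, -263.2, 66.1]
eef_rot: [3.141, -0.0, 0.173]
wrist_force: [0.1, -0.1, 1.1]
finger_gap: 0.7
```

jog_arm:
  increments:
    - [0,0,0.2,0,0,0,0]
    - [0,0,0.2,0,0,0,0]

```text
clock: 27.68
eef_pos: [520.2, -263.4, 62.4]
eef_rot: [3.141, -0.0, 0.173]
wrist_force: [0.1, -1.3, 2.9]
finger_gap: 0.4
```

jog_arm:
  increments:
    - [0,0,0.2,0,0,0,0]
    - [0,0,0.1,0,0,0,0]

```text
clock: 27.92
eef_pos: [520.3, -263.4, 59.4]
eef_rot: [3.141, -0.0, 0.173]
wrist_force: [-0.4, -1.5, 3.9]
finger_gap: 0.1
```

jog_arm:
  increments:
    - [0,0,0.1,0,0,0,0]
    - [0,0,0.1,0,0,0,0]

```text
clock: 28.18
eef_pos: [520.2, -263.4, 57.4]
eef_rot: [3.141, -0.0, 0.173]
wrist_force: [1.1, -3.2, 4.2]
finger_gap: 0.7
```

jog_arm:
  increments:
    - [0,0,0.1,0,0,0,0]
    - [0,0,0.1,0,0,0,0]

```text
clock: 28.42
eef_pos: [520.2, -263.3, 55.3]
eef_rot: [3.141, -0.0, 0.173]
wrist_force: [-0.2, -4.0, 5.7]
finger_gap: 0.4
```

jog_arm:
  increments:
    - [0,0,0.1,0,0,0,0]
    - [0,0,0.1,0,0,0,0]

```text
clock: 28.68
eef_pos: [520.2, -263.4, 53.4]
eef_rot: [3.141, -0.0, 0.173]
wrist_force: [1.3, -3.5, 5.4]
finger_gap: 0.4
```

jog_arm:
  increments:
    - [0,0,0.1,0,0,0,0]
    - [0,0,0.1,0,0,0,0]

```text
clock: 28.92
eef_pos: [520.3, -263.5, 51.5]
eef_rot: [3.141, -0.001, 0.173]
wrist_force: [-1.4, -4.1, 5.4]
finger_gap: 0.8
```

jog_arm:
  increments:
    - [0,0,0.1,0,0,0,0]
    - [0,0,0,0,0,0,0]

```text
clock: 29.18
eef_pos: [520.4, -263.5, 51.1]
eef_rot: [3.141, -0.001, 0.173]
wrist_force: [-2.1, -1.6, 12.1]
finger_gap: 0.5
```

jog_arm:
  increments:
    - [0,0,0.1,0,0,0,0]
    - [0,0,0,0,0,0,0]

```text
clock: 29.42
eef_pos: [520.5, -263.6, 50.8]
eef_rot: [3.14, -0.001, 0.173]
wrist_force: [-4.3, -0.6, 19.0]
finger_gap: 0.7
```

```bash
python3 - <<'E'
from h import *
S=camera("scene")
import pickle;pickle.dump((S,),open("k12.pkl","wb"))
a=cv2.convertScaleAbs(cv2.resize(S["image"][222:290,175:250,::-1],None,fx=8,fy=8,interpolation=2),alpha=1.8)
cv2.imwrite("pics/z12.png",a); print(read_state()["eef_pos"],read_state()["wrist_force"])
E
```

```text
[ 520.51432298 -263.5764834    50.83467282] [-4.17401926 -0.17588568 19.98124721]
```

View pics/z12.png

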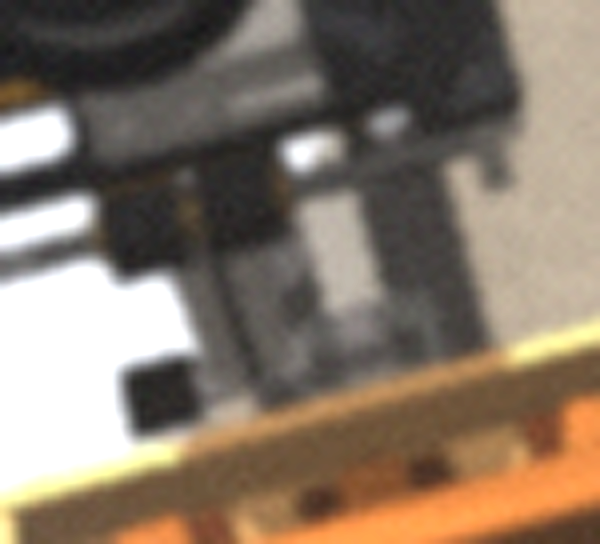

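The grip is now at about (194.5, 271), matching the prediction for level (194.8, 270.5), and the end stop pushes back with 20 N: locked. Lifting clear and moving away to look.

jog_arm:
  increments:
    - [0,0,-0.3,0,0,0,0]
    - [0,0,-1,0,0,0,0]
    - [0,0,-2.5,0,0,0,0]
    - [0,0,-3,0,0,0,0]
    - [0,0,-3,0,0,0,0]
    - [0,0,-3,0,0,0,0]
    - [0,0,-3,0,0,0,0]
    - [-1.5,0,-2,0,0,0,0]
    - [-2.5,-1.5,-1,0,0,0,0]
    - [-2.5,-3,0,0,0,0,0]
    - [-2,-4,0,0,0,0,0]
    - [-1,-4,0,0,0,0,0]
    - [0,-4,0,0,0,0,0]
    - [0,-4,0,0,0,0,0]
    - [0,-4,0,0,0,0,0]
    - [0,-4,0,0,0,0,0]
    - [0,-3,0,0,0,0,0]
    - [0,-2,0,0,0,0,0]
    - [0,0,0,0,0,0,0]

```text
clock: 31.85
eef_pos: [368.5, 51.3, 237.4]
eef_rot: [-3.141, 0.0, 0.175]
wrist_force: [0.0, 0.2, -0.4]
finger_gap: 0.4
```

```bash
python3 snap.py k13; python3 - <<'E'
import pickle,cv2
S,T=pickle.load(open("k13.pkl","rb"))
cv2.imwrite("pics/k13full.png",T["image"][:,:,::-1]);cv2.imwrite("pics/k13fullS.png",S["image"][:,:,::-1])
E
```

```text
(no output)
```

View pics/k13S.png

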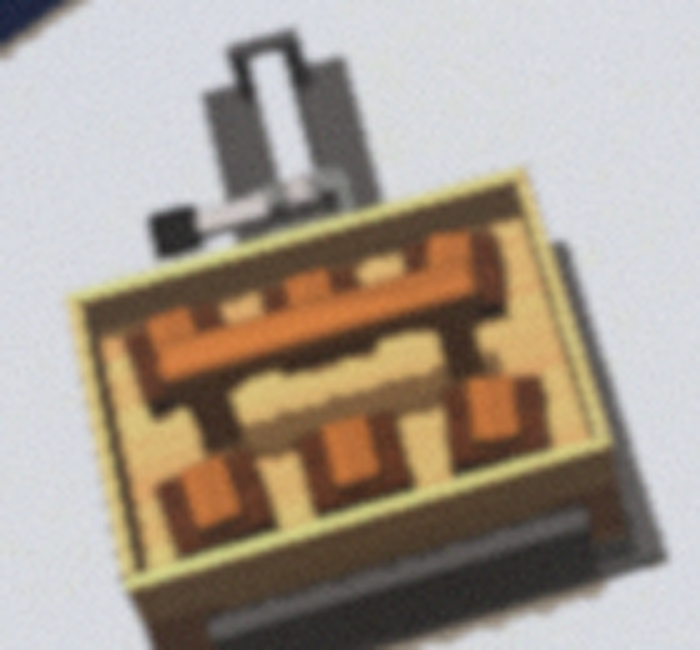

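View pics/k13T.png

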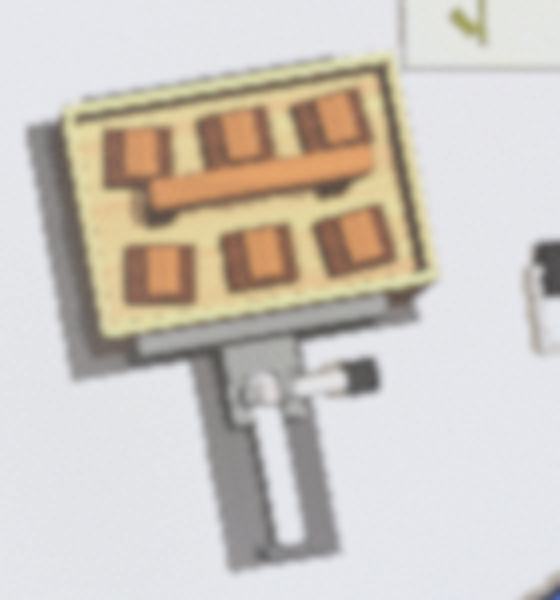

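View pics/k13full.png

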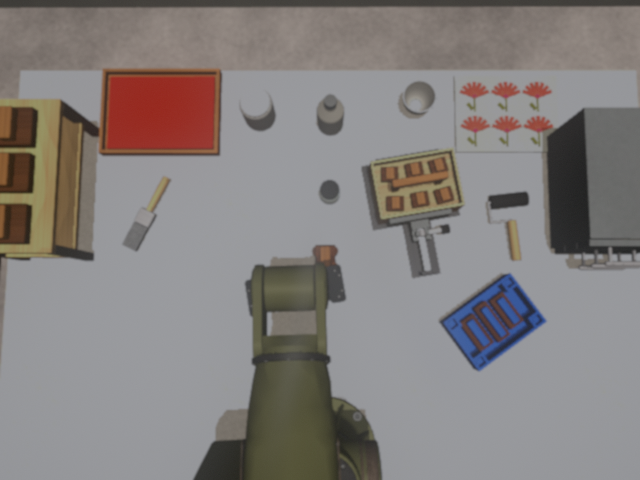

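View pics/k13fullS.png

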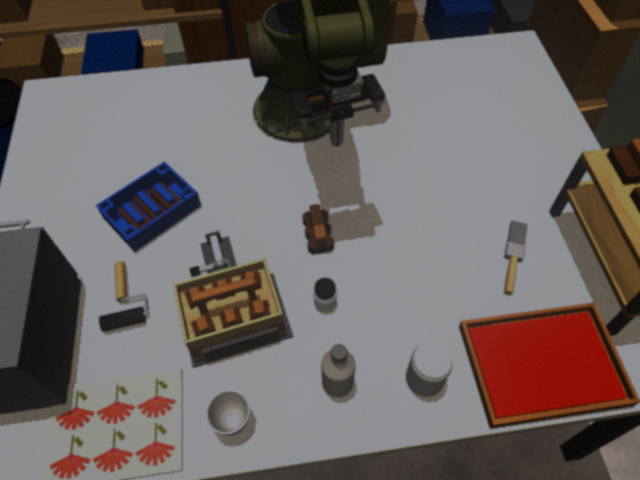

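Both views show the tray squarely on the crate, the plate flush against it, and the lever lying level with its grip at scene (194.6,271) and top (445,229). Jar, print block, brush, roller and the blue decoy are where they were. A numeric check before handing in:

```bash
python3 - <<'E'
from edge import *
S,T=pickle.load(open("k13.pkl","rb"));S0,T0=pickle.load(open("c0.pkl","rb"))
g=tri(S,(194.6,271.0),T,(445.1,228.8)); c,s=.9851,.1721
bay=lambda w:(w[0]*c+w[1]*s,-w[0]*s+w[1]*c,w[2])
print("grip",g,"bay",np.round(bay(g),1))
for X,Y in((140,353),(388,315)):
    w=atz(T,(355+(X+.5)/4-.5,135+(Y+.5)/4-.5),80);print("plate back top bay",np.round(bay(w),1))
o=[(T,L[k],(355+(v[0]+.5)/4-.5,135+(v[1]+.5)/4-.5)) for k,v in {"TL":(63,110),"TR":(400,53),"BL":(102,342),"BR":(438,280)}.items()]
q,r=fitz(o,70,100,99,[628,-215,.17]);print("tray T",q,r,"-x side bay",bay([q[0],q[1],0])[0]-70)
# bystander image change
for n,(x,y,w,h) in {"jar":(312,275,28,34),"block":(302,203,34,50),"brush":(498,215,32,82),"roller":(92,255,60,80),"blue":(92,160,112,92)}.items():
    d=cv2.absdiff(cv2.GaussianBlur(S["image"][y:y+h,x:x+w],(3,3),0),cv2.GaussianBlur(S0["image"][y:y+h,x:x+w],(3,3),0)); 
    a=cv2.cvtColor(S["image"][y:y+h,x:x+w],7).astype(np.float32);b=cv2.cvtColor(S0["image"][y:y+h,x:x+w],7).astype(np.float32)
    print(n,"shift px",np.round(cv2.phaseCorrelate(a,b)[0],2))
E
```

```text
grip [ 525.50279901 -289.36215762   52.45726777] bay [ 467.9 -375.5   52.5]
plate back top bay [ 500.7 -245.2   80. ]
plate back top bay [ 498.4 -393.8   80. ]
tray T [ 6.26355845e+02 -2.19044777e+02  1.70174919e-01] 0.6443915467067824 -x side bay 509.3255369453293
jar shift px [-0.01 -0.01]
block shift px [0.02 0.16]
brush shift px [ 0.02 -0.06]
roller shift px [-0.09 -0.01]
blue shift px [-0.07  0.01]
```

```bash
python3 -c "
from cell import *
print(sign_off())"
```

```text
the job is handed in; nothing more can be done
None
```

The job is handed in at about 32 s of the 58 s allowed. I lifted the tray by its handle and lowered it onto the crate in the parking bay. Then I pushed the stop against the stack and pressed the cam lever down until it locked.

**Last checks**
- **Tray:** it met no resistance on the way in, and its weight transferred at the height expected for fully home (TCP z about 137). The two-view rim height was 95.7 mm for a true 99 mm. Both views read 2 mm low at the start too, so the tray rose about 50 of the expected 51 mm.
- **Stop:** it stalled against the stack, with up to about 20 N of push. By the pictures its face is at 511.5 mm along the rail. The crate and tray sides measured 509–512 mm, so they touch within measuring error.
- **Lever:** its grip is 52.5 mm above the table, which is level, and the end stop pushed back with 20 N.
- **Bystanders and the blue crate:** they shifted by less than 0.2 px in the scene view.

**What disagreed**
- The two cameras differ by about 4–6 mm in y. I aligned the tray by comparing it with the crate in each view, and moved it 1.2 mm.
- The closed fingertips reached about 20 mm less far than the stated 22 mm ahead of the TCP. Because of that the lever was met later than planned, and I pressed it down by force feedback.
- I can't tell whether the push moved the stack the last few millimetres to the fence; no movement showed in the picture.

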